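# Press the dried mould liners flat

### The job

Every mould liner board in the drying rack is dry and has to be pressed so that it does not warp. Slide each one out over the rack's front edge until you can pinch it by its sides, and lay them all flat in one tidy pile in the middle of the dark slate slab, lengthwise on it with their edges lined up, never letting a board fall onto the table. Then lift the steel weight off its two hooks and set it on the middle of the pile, lengthwise too; leave the pot, the soap bar and the bottles where they are.

Things in the scene. Friction and masses are not known exactly. Their poses are not given: they have to be found in the camera images.
- rack: fixed drying rack, right: aluminium deck, dark wooden rails. Origin at centre of underside; x runs along the lanes, front edge at x = -72 mm (towards the robot), rear at +72 mm; 244 mm wide. Three lanes, centred at y = +76, 0, -76 mm, open at both ends, 60 mm wide, floor 50 mm above the table; the 16 mm wide rails beside them stand 9 mm above the lane floor. Nothing stands in front of it.
- liner_0: flat pale wooden liner board, 140 mm long (x) x 56 mm wide (y) x 8 mm thick, about 0.09 kg; it lies in a lane of the rack, 1 mm lower than the rails, so its sides cannot be gripped there. Origin at the centre of its underside. Two or three of the three identical boards are present.
- liner_1: flat pale wooden liner board, 140 mm long (x) x 56 mm wide (y) x 8 mm thick, about 0.09 kg; it lies in a lane of the rack, 1 mm lower than the rails, so its sides cannot be gripped there. Origin at the centre of its underside. Two or three of the three identical boards are present.
- liner_2: flat pale wooden liner board, 140 mm long (x) x 56 mm wide (y) x 8 mm thick, about 0.09 kg; it lies in a lane of the rack, 1 mm lower than the rails, so its sides cannot be gripped there. Origin at the centre of its underside. Two or three of the three identical boards are present.
- slab: loose dark slate slab, 160 mm long (x) x 80 mm wide (y) x 24 mm thick, about 0.9 kg, flat on the table on the left; origin at the centre of its underside, so its top is at 24 mm
- hook_stand: fixed steel stand between rack and slab; origin on the table. Two hook arms, 8 mm bars at y = -34 and +34 mm (60 mm free between), reach forward (-x) from posts at x = +55 mm, at most 205 mm high. Hook seats at x = -35 mm; upturned tips at x = -56 mm end 212 mm high: raise the hung bar 25 mm or more, then bring it forward (-x) clear of the tips.
- weight: steel press weight, about 0.5 kg: block 56 (x) x 116 (y) x 20 mm high with an upright bail on top; origin at centre of the block's underside. Bail: 10 mm round bar along y, 100 mm long, axis 85 mm above the underside, on uprights at y = -50 and +50 mm. At the start the bar hangs on the two hooks, axis 197 mm above the table; grip it from above at its middle.
- weight_bar (a point): middle of the weight's handle bar, on its axis, where to grip; axes as the weight's (bar along y)
- salve_pot: small round cosmetic pot, 65 mm across, 29 mm high, bystander; origin at the centre of its underside
- soap_bar_3: lilac soap bar 43 x 63 x 25 mm, bystander; origin at the centre of its underside
- essence_0: brown dropper bottle 33 mm across, 102 mm high, at the back, bystander; origin at the centre of its underside

How it is judged (in metres and radians):
On the way, in this order (a step that is already met when the one before it is completed fails the run):
1. all liner boards lie in one tidy pile on the slab (horizontal distance between each of liner_0, liner_1, liner_2 and slab below 0.016 m and angle between the x axis of each of liner_0, liner_1, liner_2 and the x axis of slab, either way round below 0.15 rad and angle between each of liner_0, liner_1, liner_2's own z axis and vertical below 0.08 rad and z of liner_0 in the frame of slab between 0.018 and 0.046 m and linear speed of each of liner_0, liner_1, liner_2 below 0.02 m/s and z of liner_1 in the frame of slab between 0.018 and 0.046 m and z of liner_2 in the frame of slab between 0.018 and 0.046 m and horizontal distance between each of liner_1, liner_2 and liner_0 below 0.012 m and horizontal distance between liner_2 and liner_1 below 0.012 m), for 0.2 s.
2. the weight stands on the pile (horizontal distance between weight and slab below 0.018 m and angle between the y axis of weight and the x axis of slab, either way round below 0.2 rad and angle between weight's own z axis and vertical below 0.08 rad and z of weight in the frame of slab between 0.036 and 0.056 m and (contact force between weight and liner_0 above 1 N or contact force between weight and liner_1 above 1 N or contact force between weight and liner_2 above 1 N) and linear speed of weight below 0.02 m/s), for 0.2 s.
At the end, for the whole second after the job is handed in: Boards present lie flat in a pile on the slab: centres within 16 mm of its centre and 12 mm of each other, lengthwise within 0.15 rad. The weight rests upright on the pile within 18 mm of the slab's centre, lengthwise within 0.2 rad. All at rest, released (all of step 1 and all of step 2); the robot touches nothing.
It fails at once if a liner board falls onto the table (height (world z) of any of liner_0, liner_1, liner_2 below 0.01 m).
It fails at once if the pot, the soap bar or the bottle is moved by more than 30 mm (distance of any of salve_pot, soap_bar_3, essence_0 from where it was at the start of the episode above 0.03 m).
Of liner_0, liner_1, liner_2 only 2 to 3 are there at a start; the rules pass over those that are not, and their reading is None.
At some moment in a run one of slab may be knocked a few centimetres aside while the robot is not near it.
It also fails if it takes over 210 s, if anything falls off the work surface, if the arm or the gripper's body presses on something with over 40 N, if the wrist force passes 120 N, or if a joint passes its speed limit or range.

### The arm

A 6-joint arm with a two-finger parallel gripper is mounted at the origin on a cart in front of the work surface, level with it; the furniture and walls round the work are solid. World frame = base frame: x ahead of the robot, y to its left, z up, the work surface at z = 0. Lengths are in m, angles in degrees, forces in N, time in s.
With the tool pointing down it reaches from about 0.4 to 0.825 m from the base axis. Payload 7 kg.
Tool frame: the origin (TCP) lies midway between the tips of the shut fingers; the grasp point (between the pads) lies 19 mm behind it; z points along the fingers, y is the direction in which the jaws open and shut (so a half turn about z gives the same grasp; the last joint's range is limited). The gripper opens to 88 mm and grips with 3 to 60 N. Pads are 19 mm wide; open, the fingers measure 130 mm over their backs; the gripper's body (78 mm by 193 mm) begins 47 mm behind the grasp point.
Start: joints at [85.319, 20.546, 0.682, 0, -70.136, -16.507], TCP at [0.244, 0.629, 0.227] pointing down, gripper open.
Joint ranges: [-176.03, 176.03], [-82.01, 121.73], [-58.28, 71.71], [-173.87, 95.51], [-174.79, -0.11], [-173.66, 173.66]. Speed limits (degrees/s): [136.94, 136.94, 172.46, 180, 180, 180].

### API

Orientations are given as [roll, pitch, yaw] about the fixed x, y, z axes, in that order (R = Rz(yaw) Ry(pitch) Rx(roll)).
In Python, from plant import get_state, capture, get_calibration, close_job, boxes_of, cut_out gives the robot as it stands.
- The arm moves only by the tool apply_moves, never from a script. Its argument "commands" is a list of rows, each an object with "grip": the closure, from 0 (fully open) to 1 (shut); "slide": the shift along the tool's x, y, z in m, a list of three; "roll": the turn about the tool's z in degrees. In form: [{"grip": grip, "slide": [x, y, z], "roll": roll}, ...]. A call has 1 to 5 rows; each row is the pose to reach, as a shift and turn from the pose commanded when the call began, along the tool's axes at that moment; what a row does not reach only later rows make up. A row lasts 1/8 s, in which the tool goes at most 62.5 mm and 10.7 degrees, less where a joint would pass 70% of its speed; a pose out of reach is approached as far as the arm can. A call with a gripper value outside its range is refused whole. The fingers move at their own pace and stop on an object; "grip_force" is the grip in N (left out, the last holds). Time passes only in rows, so rows that repeat a pose let the fingers close. It gives the time, the measured TCP pose, the force and the opening at its end, in the units of the state.
- get_state(): the state, without advancing time (a new reading comes with each control period).
- capture(name): name is "side" or "top"; returns (picture, depth): 384x512x3 uint8, red, green, blue; 384x512 float32, m along the optical axis (not along the pixel's ray), 0 where there is no reading.
- get_calibration(name): a dict with "mtx" (3x3 intrinsics, pixels), "distortion" ([k1, k2, p1, p2, k3] as OpenCV has them; the pictures are not rectified), "R" (3x3) and "t" (3): a world point X has camera coordinates R X + t. Camera axes: x right, y down, z forward; pixel columns grow to the right and rows downward; lengths in m; the calibration is good to about 2 mm. A picture is of the moment at which its call begins. get_calibration takes no time and is no camera call.
- close_job(): hands the job in, once; it reports no verdict.
Trained networks look in the newest picture that a camera, given by its name, has taken for a name from the list of things; names that differ only in an ending like _2 or _b are one class to them, and where a whole thing is asked for, a point or a joint stands for the part that bears it (a point fixed in the world has none). Each returns a list of dicts, best first, with "score" (0 to 1); they miss things now and then, are a little off and sometimes report something else, mostly with a low value. They report only what shows in the picture. A call takes as long as a camera call.
- boxes_of(name, camera): "position" ([x, y, z] in m, in the coordinates of the camera as it stood for that picture, good to about 4 mm: the middle of the surface that is visible of it).
- cut_out(name, camera): "mask" (384x512 bool, what is visible of it).
The state is a dict: "time_s": time; "joints": joint angles; "qd": joint speeds; "joint_torque": joint torques, N m; "tcp_pos": TCP position; "eef_rot": TCP orientation; "contact_force": force on the tool from outside, world axes, zero at the start; "moment": the same for the moment, N m; "gripper_width": finger opening in m.
Only numpy, scipy, OpenCV 4.12 (cv2) and the standard library are available. Lean on these libraries where they do the work, as an engineer would, in place of code of your own. Each camera call takes 0.05 s, during which the arm holds its last target.

## Working session

There is one attempt and no reset: what is moved stays moved. The work goes in short steps, Python scripts to look and compute and a tool call to move; the robot and the scene stay as the last step left them, time stands still between calls to the robot, and variables do not carry over. Pictures are saved under pics/ and viewed, and the job is handed in when it is done.

Besides the shell and the picture viewer there is one more tool, called in YAML: its name, and indented under it one key for each argument. apply_moves: Moves the arm, as the interface text tells. Its arguments: {"type":"object","properties":{"commands":{"type":"array"},"grip_force":{"type":"number"}},"required":["commands"]}

```bash
ls; mkdir -p pics; cat > h.py <<'E'
import numpy as np, cv2
from plant import get_state, capture, get_calibration, close_job, boxes_of, cut_out
def world(p,cam):
    c=get_calibration(cam); return np.array(c['R']).T@(np.array(p)-np.array(c['t']))
def cloud(depth,cam,mask=None):
    c=get_calibration(cam); m=depth>0
    if mask is not None: m&=mask
    v,u=np.nonzero(m); 
    uv=cv2.undistortPoints(np.stack([u,v],1).astype(np.float64)[:,None],np.array(c['mtx']),np.array(c['distortion']))[:,0]
    z=depth[v,u]; P=np.c_[uv*z[:,None],z]
    return (P-np.array(c['t']))@np.array(c['R']), np.c_[u,v]
E
python3 - <<'E'
from h import *
print(get_state())
for cam in ['top','side']:
    im,d=capture(cam); cv2.imwrite(f'pics/{cam}0.png',im[...,::-1]); np.save(f'{cam}0.npy',d)
    for n in ['rack','liner_0','slab','hook_stand','weight','weight_bar','salve_pot','soap_bar_3','essence_0']:
        print(cam,n,[(np.round(world(b['position'],cam),3).tolist(),round(b['score'],2)) for b in boxes_of(n,cam)])
print(get_state()['time_s'])
E
```

```text
pics
{'time_s': 0.0, 'joints': array([ 8.53180502e+01,  2.05906993e+01,  6.33373186e-01, -1.84589819e-02,
       -7.01354333e+01, -1.65058278e+01]), 'qd': array([ 0.01059853, -0.05694493,  0.06221648,  0.06085871, -0.07484968,
       -0.07756366]), 'joint_torque': array([ 2.67234309e-04, -5.82714307e+01,  2.93051237e+01,  6.99689224e+00,
        6.91245645e-03, -1.57537174e-04]), 'tcp_pos': array([0.24383264, 0.62889869, 0.22563317]), 'eef_rot': array([ 1.79906133e+02, -9.71894689e-03, -2.11940561e+01]), 'contact_force': array([-0.30112675, -0.11681893,  0.19145052]), 'moment': array([-0.00192853, -0.00023659, -0.02941619]), 'gripper_width': 0.08773705008361181}
top rack [([0.553, -0.149, 0.058], 0.77)]
top liner_0 [([0.572, -0.096, 0.057], 0.91), ([0.547, -0.168, 0.058], 0.79), ([0.533, -0.244, 0.055], 0.67)]
top slab [([0.458, 0.243, 0.023], 0.85)]
top hook_stand [([0.618, 0.064, 0.011], 0.77)]
top weight [([0.542, 0.064, 0.13], 0.95)]
top weight_bar [([0.543, 0.059, 0.13], 0.97)]
top salve_pot [([0.425, 0.089, 0.034], 0.87)]
top soap_bar_3 [([0.399, -0.409, 0.029], 0.69)]
top essence_0 [([0.761, 0.016, 0.062], 0.52)]
side rack [([0.517, -0.268, 0.055], 0.57)]
side liner_0 [([0.531, -0.249, 0.06], 0.96), ([0.57, -0.098, 0.058], 0.65)]
side slab [([0.457, 0.225, 0.027], 0.58)]
side hook_stand [([0.622, 0.081, 0.051], 0.77)]
side weight [([0.544, 0.023, 0.131], 0.97)]
side weight_bar [([0.544, 0.02, 0.133], 0.97)]
side salve_pot [([0.549, -0.17, 0.057], 0.73), ([0.421, 0.069, 0.026], 0.65)]
side soap_bar_3 [([0.403, -0.424, 0.032], 0.86)]
side essence_0 [([0.768, 0.003, 0.044], 0.69)]
1.0
```

View pics/top0.png

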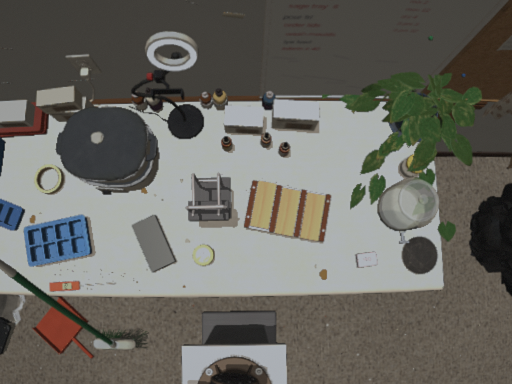

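View pics/side0.png

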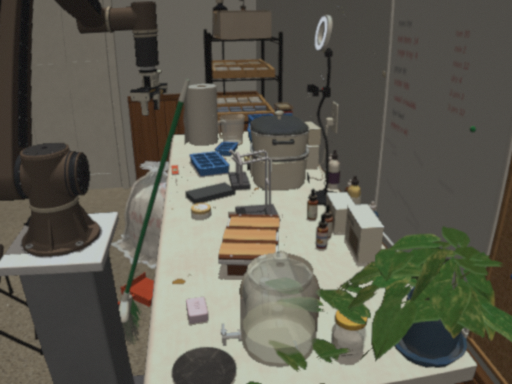

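```bash
cat >> h.py <<'E'
def rect(cam,d,mask,zlo,zhi):
    P,uv=cloud(d,cam,mask); k=(P[:,2]>zlo)&(P[:,2]<zhi); P=P[k]
    (c,(w,h),a)=cv2.minAreaRect((P[:,:2]*1000).astype(np.float32))
    if w<h: w,h,a=h,w,a+90
    return np.round(c,1),round(w,1),round(h,1),round((a+90)%180-90,1),len(P),np.round(np.median(P[:,2])*1000,1),np.round(np.median(P[:,:2]*1000,axis=0),1)
E
python3 - <<'E'
from h import *
im,d=capture('top')
for n,lo,hi in [('rack',.045,.075),('liner_0',.045,.07),('slab',.012,.035),('hook_stand',.15,.25),('weight',.1,.15),('weight',.15,.25),('hook_stand',0.0,.25),('salve_pot',.02,.05)]:
    for o in cut_out(n,'top'): 
        try: print(n,round(o['score'],2),*rect('top',d,o['mask'],lo,hi))
        except Exception as e: print(n,e)
P,uv=cloud(d,'top'); print(np.percentile(P[:,2],[5,50,95]))
k=(P[:,0]>.3)&(P[:,0]<.75)&(P[:,1]>.2)&(P[:,1]<.7)&(P[:,2]>.04)
print('tall left', np.c_[P[k][::150]*1000,uv[k][::150]].round().astype(int).tolist())
big=cv2.resize(im[150:290,110:350],None,fx=3.3,fy=3.3,interpolation=cv2.INTER_CUBIC); cv2.imwrite('pics/z0.png',big[...,::-1])
E
```

```text
rack 0.96 [ 551.8 -167.9] 242.8 144.3 78.4 1092 58.5 [ 549.8 -146.2]
liner_0 0.86 [ 549.9 -168.8] 142.0 58.6 -11.6 881 58.0 [ 548.5 -167.5]
liner_0 0.86 [ 533.5 -242.8] 139.6 56.8 -11.2 844 58.0 [ 534.  -242.7]
liner_0 0.66 [572.  -95.2] 140.6 58.3 -11.6 867 58.1 [569.8 -94.7]
slab 0.75 [462.  243.1] 159.8 83.6 24.2 1359 23.9 [458.5 241.2]
slab 0.7 [ 402.2 -412.1] 66.6 42.7 -85.4 281 25.1 [ 401.8 -411.6]
slab 0.31 [425.3  90.2] 64.3 57.3 89.5 343 29.5 [423.9  88.5]
hook_stand 0.69 [581.5  63.6] 116.1 75.5 -0.5 216 198.9 [592.9  95.1]
weight 0.86 [546.1  64. ] 113.6 55.6 -89.4 568 131.8 [538.5  64.2]
weight 0.86 [539.4  63.7] 108.7 37.6 88.4 205 200.3 [546.2  65.8]
hook_stand 0.69 [599.6  60.6] 150.0 111.8 1.2 1014 12.0 [620.7  62.7]
salve_pot 0.94 [425.3  90.2] 64.3 57.3 89.5 345 29.5 [423.9  88.6]
salve_pot 0.33 [ 553.9 -162.4] 227.1 145.7 78.4 123 48.6 [ 528.9 -139.8]
[-0.85877564  0.00301998  0.47736427]
tall left [[750, 296, 246, 118, 130], [744, 338, 242, 103, 133], [740, 389, 240, 85, 135], [738, 230, 225, 144, 136], [721, 335, 271, 100, 138], [738, 219, 197, 150, 139], [713, 338, 270, 99, 141], [728, 210, 199, 153, 142], [712, 341, 246, 101, 144], [733, 232, 155, 149, 145], [705, 358, 243, 95, 147], [705, 229, 224, 144, 148], [697, 368, 245, 91, 150], [695, 243, 230, 138, 151], [689, 387, 243, 84, 153], [686, 250, 234, 135, 154], [681, 379, 243, 87, 156], [678, 242, 231, 138, 157], [673, 368, 241, 91, 159], [681, 234, 188, 145, 160], [664, 334, 240, 103, 162], [706, 230, 48, 157, 163], [656, 294, 237, 118, 165], [651, 397, 241, 80, 167], [652, 245, 216, 138, 168], [644, 324, 234, 107, 170], [640, 400, 232, 80, 172], [656, 246, 134, 145, 173], [633, 267, 215, 130, 175], [627, 279, 217, 125, 177], [632, 282, 170, 129, 179], [635, 259, 125, 141, 181], [625, 367, 139, 103, 184], [629, 390, 71, 103, 187], [619, 398, 55, 102, 191], [386, 543, 310, 10, 267], [358, 552, 272, 14, 278], [327, 558, 190, 27, 289]]
```

View pics/z0.png

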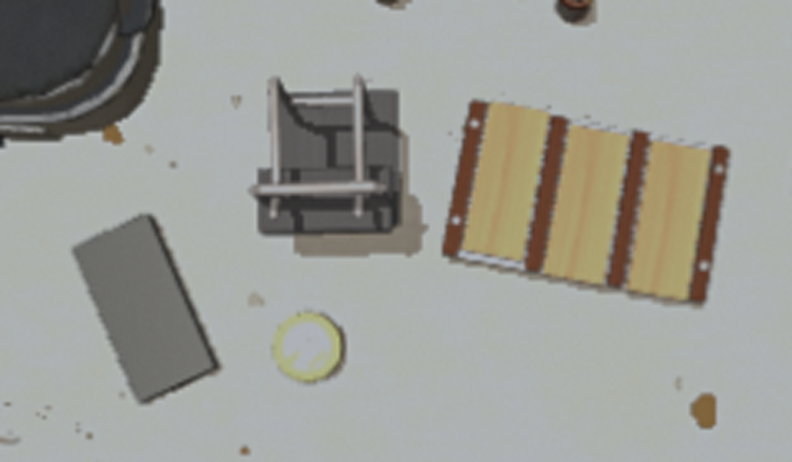

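```bash
cat >> h.py <<'E'
def plan(x,y,z,yaw):  # mm, deg
    s=get_state(); p=np.array(s['tcp_pos']); w=s['eef_rot'][2]; a=np.radians(w)
    d=np.array([x,y,z])/1000-p; c,n=np.cos(a),np.sin(a)
    sl=[d[0]*c+d[1]*n, d[0]*n-d[1]*c, -d[2]]
    r=-((yaw-w+180)%360-180)
    print('t',round(s['time_s'],2),'at',np.round(p*1000,1),'rot',np.round(s['eef_rot'],1),'F',np.round(s['contact_force'],1),'w',round(s['gripper_width']*1000,1))
    print('slide',np.round(sl,4).tolist(),'roll',round(r,1))
RO=np.array([551.8,-167.9]); RA=np.radians(-11.6)
def rackpt(u,v): 
    c,s=np.cos(RA),np.sin(RA); return RO+[u*c-v*s,u*s+v*c]
E
python3 - <<'E'
from h import *
print(rackpt(108,76)); plan(*rackpt(108,76),300,-101.6)
E
```

```text
[ 672.87604896 -115.16869651]
t 1.45 at [244.  629.3 226.5] rot [180.   -0.  -21.2] F [-0.9 -0.2  0.4] w 87.7
slide [0.669, 0.5391, -0.0735] roll 80.4
```

apply_moves:
  commands:
    - {"grip": 1,"slide": [0.02,0.02,-0.06],"roll": 0}
    - {"grip": 1,"slide": [0.06,0.05,-0.074],"roll": 10}
    - {"grip": 1,"slide": [0.11,0.09,-0.074],"roll": 20}
    - {"grip": 1,"slide": [0.155,0.125,-0.074],"roll": 30}
    - {"grip": 1,"slide": [0.2,0.16,-0.074],"roll": 40}
  grip_force: 30

```text
time_s: 2.08
tcp_pos: [0.3733, 0.4061, 0.301]
eef_rot: [-180.0, 0.0, -61.5]
contact_force: [-0.1, 0.5, -0.2]
gripper_width: 0.0434
```

```bash
python3 -c "
from h import *
plan(*rackpt(108,76),300,-101.6)"
```

```text
t 2.08 at [373.3 406.1 301. ] rot [-180.     0.   -61.5] F [-0.1  0.5 -0.2] w 43.4
slide [0.6011, -0.0145, 0.001] roll 40.1
```

apply_moves:
  commands:
    - {"grip": 1,"slide": [0.06,0,0],"roll": 10}
    - {"grip": 1,"slide": [0.12,-0.005,0],"roll": 20}
    - {"grip": 1,"slide": [0.18,-0.005,0],"roll": 30}
    - {"grip": 1,"slide": [0.24,-0.01,0],"roll": 40}
    - {"grip": 1,"slide": [0.3,-0.01,0],"roll": 40.1}

```text
time_s: 2.7
tcp_pos: [0.5268, 0.1481, 0.3009]
eef_rot: [-180.0, 0.0, -101.4]
contact_force: [0.5, 1.3, -0.1]
gripper_width: 0.0008
```

```bash
python3 -c "
from h import *
plan(*rackpt(108,76),100,-101.6)"
```

```text
t 2.7 at [526.8 148.1 300.9] rot [-180.     0.  -101.4] F [ 0.5  1.3 -0.1] w 0.8
slide [0.2292, -0.1953, 0.2009] roll 0.2
```

apply_moves:
  commands:
    - {"grip": 1,"slide": [0.046,-0.039,0],"roll": 0.2}
    - {"grip": 1,"slide": [0.092,-0.078,0],"roll": 0.2}
    - {"grip": 1,"slide": [0.138,-0.117,0],"roll": 0.2}
    - {"grip": 1,"slide": [0.184,-0.156,0],"roll": 0.2}
    - {"grip": 1,"slide": [0.2292,-0.1953,0],"roll": 0.2}

```text
time_s: 3.32
tcp_pos: [0.6734, -0.1151, 0.3007]
eef_rot: [-180.0, 0.0, -101.5]
contact_force: [1.8, 1.8, 0.7]
gripper_width: 0.001
```

```bash
python3 -c "
from h import *
plan(*rackpt(108,76),54,-101.6)
im,d=capture('side'); cv2.imwrite('pics/s1.png',im[100:320,100:420][:,:,::-1])
im,d=capture('top'); cv2.imwrite('pics/t1.png',cv2.resize(im[80:300,110:350],None,fx=2.5,fy=2.5)[:,:,::-1])"
```

```text
t 3.33 at [ 673.4 -115.1  300.7] rot [-180.     0.  -101.5] F [1.8 1.8 0.7] w 1.0
slide [0.0002, 0.0005, 0.2467] roll 0.1
```

View pics/t1.png

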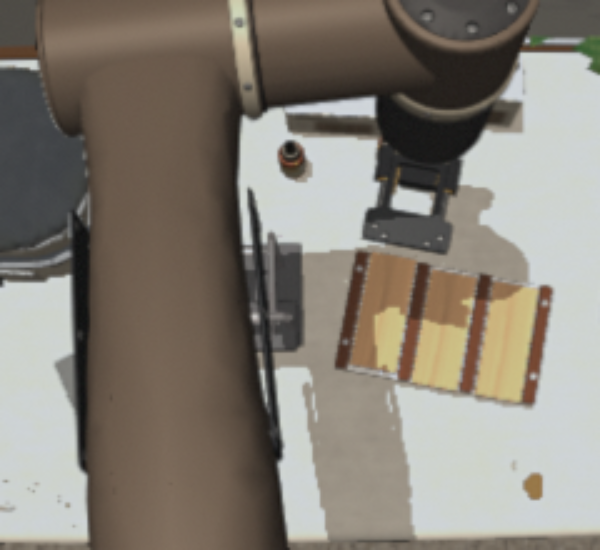

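```bash
python3 -c "
from h import *
d=np.load('top0.npy')
P,uv=cloud(d,'top')
for c in [(285,147),(266,138),(227,142),(245,120),(295,112),(268,100)]:
    k=(abs(uv[:,0]-c[0])<9)&(abs(uv[:,1]-c[1])<12)&(P[:,2]>.02); Q=P[k]*1000
    print(c,Q.min(0).round(),Q.max(0).round())
s=get_state();print(s['joints'].round(1))
im,d=capture('side'); 
P,uv=cloud(d,'side'); 
m=(P[:,0]>.3)&(P[:,0]<.75)&(P[:,1]>-.05)&(P[:,1]<.3)&(P[:,2]>.25)
for x in np.arange(.3,.75,.05):
  k=m&(abs(P[:,0]-x)<.025)
  if k.any(): print(round(x,2),P[k].min(0).round(3),P[k].max(0).round(3))
"
```

```text
(285, 147) [ 732. -178.   21.] [ 765. -148.  103.]
(266, 138) [ 763. -123.   20.] [810. -83. 103.]
(227, 142) [753.  -8.  20.] [815.  32. 105.]
(245, 120) [809. -68.  21.] [867. -17.  88.]
(295, 112) [ 822. -223.   54.] [ 883. -170.  115.]
(268, 100) [ 848. -145.   22.] [934. -90. 112.]
[  6.4  19.7   8.6   0.  -79.1 -18.1]
0.6 [0.589 0.004 0.634] [0.625 0.134 0.648]
0.65 [ 0.625 -0.046  0.628] [0.651 0.131 0.645]
```

View pics/s1.png

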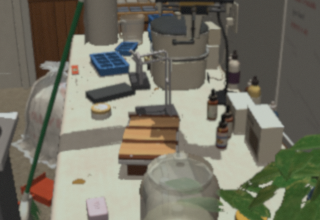

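apply_moves:
  commands:
    - {"grip": 1,"slide": [0,0.004,0.06],"roll": 0.1}
    - {"grip": 1,"slide": [0,0.004,0.12],"roll": 0.1}
    - {"grip": 1,"slide": [0,0.004,0.18],"roll": 0.1}
    - {"grip": 1,"slide": [0,0.004,0.225],"roll": 0.1}
    - {"grip": 1,"slide": [0,0.004,0.24],"roll": 0.1}

```text
time_s: 4.1
tcp_pos: [0.6668, -0.1116, 0.0579]
eef_rot: [179.8, -0.1, -101.6]
contact_force: [-0.6, -0.0, 0.2]
gripper_width: 0.0006
```

```bash
python3 -c "
from h import *
plan(*rackpt(104,76),54,-101.6)"
```

```text
t 4.1 at [ 666.8 -111.6   57.9] rot [ 1.798e+02 -1.000e-01 -1.016e+02] F [-0.6 -0.   0.2] w 0.6
slide [0.0022, -0.0027, 0.0039] roll 0.0
```

apply_moves:
  commands:
    - {"grip": 1,"slide": [0.002,0,0.004],"roll": 0}
    - {"grip": 1,"slide": [0.002,0.01,0.004],"roll": 0}
    - {"grip": 1,"slide": [0.002,0.02,0.004],"roll": 0}
    - {"grip": 1,"slide": [0.002,0.03,0.004],"roll": 0}
    - {"grip": 1,"slide": [0.002,0.04,0.004],"roll": 0}

```text
time_s: 4.72
tcp_pos: [0.6302, -0.1062, 0.0583]
eef_rot: [-179.8, 0.0, -101.6]
contact_force: [2.7, -0.8, 5.6]
gripper_width: 0.0003
```

```bash
cat >> h.py <<'E'
def boards(save=None,cam='top'):
    im,d=capture(cam)
    for o in cut_out('liner_0',cam):
        try: 
            r=rect(cam,d,o['mask'],.015,.3); q=r[0]-RO; c,s=np.cos(RA),np.sin(RA)
            print(round(o['score'],2),*r,'rack',np.round([q[0]*c+q[1]*s,-q[0]*s+q[1]*c],1))
        except Exception as e: print(e)
    if save: cv2.imwrite(save,cv2.resize(im[80:300,110:350],None,fx=2.5,fy=2.5)[:,:,::-1])
    return im,d
E
python3 -c "
from h import *
plan(*rackpt(61,76),54,-101.6);boards('pics/t2.png')"
```

```text
t 4.72 at [ 630.2 -106.2   58.3] rot [-179.8    0.  -101.6] F [ 2.7 -0.8  5.6] w 0.3
slide [0.0002, 0.0034, 0.0043] roll 0.0
0.74 [ 534.1 -242.2] 139.7 56.2 -10.9 839 57.9 [ 531.7 -242.2] rack [ -2.4 -76.3]
0.73 [ 548.7 -168.9] 140.0 58.8 -11.6 856 58.1 [ 547.5 -167.7] rack [-2.8 -1.6]
0.69 [553.7 -90.8] 106.6 54.3 -11.9 348 58.1 [530.1 -90. ] rack [-13.6  75.9]
```

View pics/t2.png

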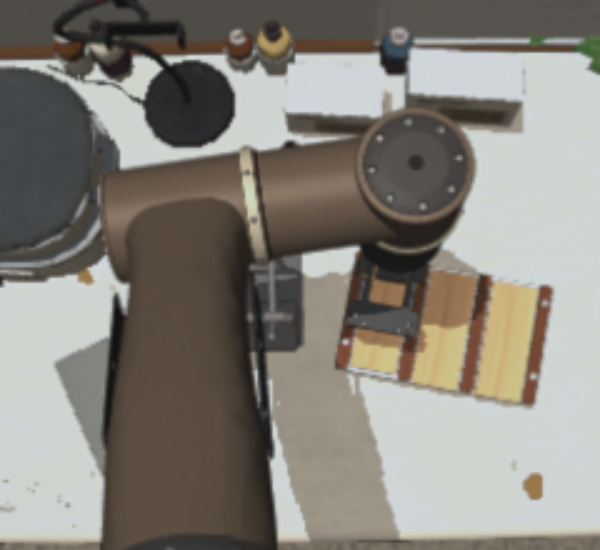

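apply_moves:
  commands:
    - {"grip": 1,"slide": [0,0,-0.006],"roll": 0}
    - {"grip": 1,"slide": [0,-0.02,-0.006],"roll": 0}
    - {"grip": 1,"slide": [0,-0.042,-0.006],"roll": 0}
    - {"grip": 1,"slide": [0,-0.042,0],"roll": 0}
    - {"grip": 1,"slide": [0,-0.042,0],"roll": 0}

```text
time_s: 5.45
tcp_pos: [0.6687, -0.1147, 0.0553]
eef_rot: [179.8, -0.0, -101.6]
contact_force: [-0.2, 0.4, 0.5]
gripper_width: 0.0003
```

```bash
python3 -c "
from h import *
plan(*rackpt(61,76),54,-101.6);boards('pics/t3.png')"
```

```text
t 5.45 at [ 668.7 -114.7   55.3] rot [ 179.8   -0.  -101.6] F [-0.2  0.4  0.5] w 0.3
slide [-0.0004, 0.0428, 0.0013] roll -0.0
0.89 [567.3 -95.4] 138.3 55.3 -13.3 584 57.9 [546.1 -91.3] rack [ 0.6 74.1]
0.72 [ 534.8 -244.1] 143.4 59.6 -11.3 881 58.0 [ 534.8 -242.7] rack [ -1.3 -78.1]
0.7 [ 550.4 -167.6] 142.3 57.3 -12.2 871 58.1 [ 547.8 -166.9] rack [-1.4  0. ]
0.61 [ 552.6 -167.4] 242.1 146.1 78.5 1155 58.0 [ 542.8 -191.6] rack [0.7 0.7]
```

View pics/t3.png

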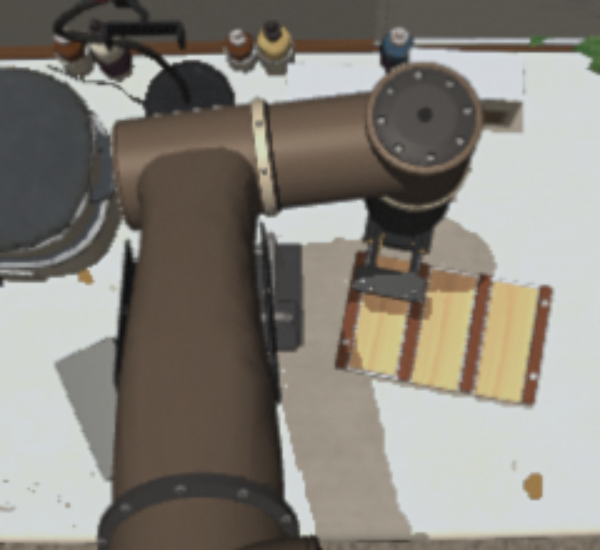

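apply_moves:
  commands:
    - {"grip": 1,"slide": [0,0,0.002],"roll": 0}
    - {"grip": 1,"slide": [0,0,0.002],"roll": 0}
    - {"grip": 1,"slide": [0,0.01,0.002],"roll": 0}
    - {"grip": 1,"slide": [0,0.018,0.002],"roll": 0}
    - {"grip": 1,"slide": [0,0.024,0.002],"roll": 0}

```text
time_s: 6.18
tcp_pos: [0.6462, -0.1097, 0.0548]
eef_rot: [-180.0, 0.0, -101.6]
contact_force: [0.5, -0.7, 0.2]
gripper_width: 0.0001
```

```bash
python3 -c "
from h import *
plan(*rackpt(61,76),54,-101.6);boards('pics/t4.png')"
```

```text
t 6.17 at [ 646.2 -109.7   54.8] rot [-180.     0.  -101.6] F [ 0.5 -0.7  0.2] w 0.1
slide [-0.0001, 0.0197, 0.0008] roll 0.0
0.98 [ 549.7 -166.6] 139.6 55.0 -10.2 818 58.1 [ 547.6 -166.4] rack [-2.3  0.9]
0.82 [ 534.9 -244.5] 143.0 59.2 -11.4 882 57.9 [ 533.9 -243.1] rack [ -1.2 -78.4]
0.78 [557.8 -92.5] 131.9 58.8 -11.5 565 58.1 [536.3 -90.6] rack [-9.3 75.1]
0.56 [602.6  27. ] 130.0 35.8 14.3 129 193.9 [605.2  30.6] rack [ 10.6 201.1]
```

apply_moves:
  commands:
    - {"grip": 1,"slide": [0,0.006,0],"roll": 0}
    - {"grip": 1,"slide": [0,0.014,0],"roll": 0}
    - {"grip": 1,"slide": [0,0.022,0],"roll": 0}
    - {"grip": 1,"slide": [0,0.03,0],"roll": 0}
    - {"grip": 1,"slide": [0,0.036,0],"roll": 0}

```text
time_s: 6.9
tcp_pos: [0.611, -0.1025, 0.0547]
eef_rot: [-180.0, 0.0, -101.6]
contact_force: [1.9, 0.1, 1.4]
gripper_width: 0.0005
```

```bash
python3 -c "
from h import *
plan(*rackpt(61,76),54,-101.6);boards('pics/t5.png')"
```

```text
t 6.9 at [ 611.  -102.5   54.7] rot [-180.     0.  -101.6] F [1.9 0.1 1.4] w 0.5
slide [-0.0001, -0.0161, 0.0007] roll 0.0
0.81 [522.  -84.2] 130.9 55.6 -11.2 554 58.0 [501.1 -83.3] rack [-46.  76.]
0.64 [ 533.1 -242.9] 134.3 56.9 -11.7 769 57.9 [ 531.5 -241.7] rack [ -3.2 -77.2]
0.62 [ 549.5 -167.3] 140.3 57.6 -11.3 865 57.9 [ 547.6 -167.1] rack [-2.4  0.1]
```

View pics/t5.png

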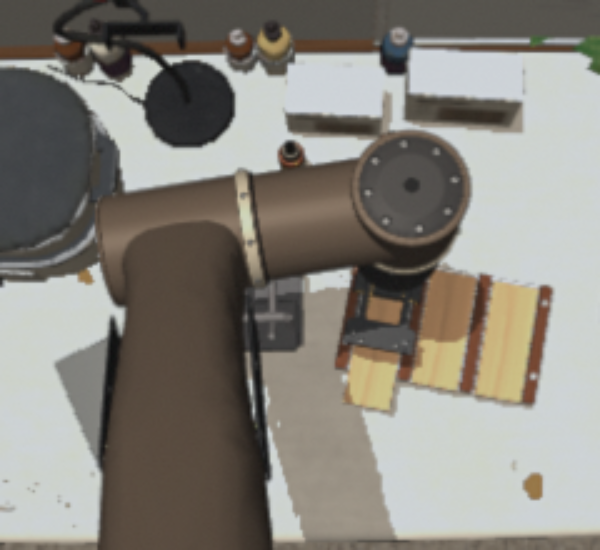

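apply_moves:
  commands:
    - {"grip": 1,"slide": [0,0.006,0],"roll": 0}
    - {"grip": 1,"slide": [0,0.012,0],"roll": 0}
    - {"grip": 1,"slide": [0,0.017,0],"roll": 0}
    - {"grip": 1,"slide": [0,0.02,0],"roll": 0}
    - {"grip": 1,"slide": [0,0.02,0],"roll": 0}

```text
time_s: 7.62
tcp_pos: [0.5915, -0.0986, 0.0545]
eef_rot: [180.0, -0.0, -101.6]
contact_force: [0.5, 0.4, -0.5]
gripper_width: 0.0006
```

```bash
python3 -c "
from h import *
plan(*rackpt(61,76),54,-101.6);boards('pics/t6.png')"
```

```text
t 7.62 at [591.5 -98.6  54.5] rot [ 180.    -0.  -101.6] F [ 0.5  0.4 -0.5] w 0.6
slide [-0.0002, -0.0361, 0.0005] roll 0.0
0.82 [502.  -80.4] 130.5 57.9 -10.5 564 58.1 [480.3 -78.2] rack [-66.4  75.7]
0.63 [ 533.2 -243.6] 139.2 58.3 -11.2 855 58.4 [ 531.6 -242. ] rack [ -3.  -77.9]
0.55 [ 550.6 -164.3] 142.2 67.2 -10.8 863 58.0 [ 544.7 -168. ] rack [-1.9  3.3]
```

apply_moves:
  commands:
    - {"grip": 1,"slide": [0,-0.005,-0.05],"roll": 0}
    - {"grip": 1,"slide": [0,-0.003,-0.1],"roll": 0}
    - {"grip": 0.5,"slide": [0,0.02,-0.16],"roll": 0}
    - {"grip": 0.1,"slide": [0,0.07,-0.19],"roll": -8}
    - {"grip": 0.0,"slide": [0,0.12,-0.19],"roll": -18}

```text
time_s: 8.35
tcp_pos: [0.4746, -0.0743, 0.2471]
eef_rot: [-179.7, 0.0, -83.3]
contact_force: [-0.8, 0.6, 0.5]
gripper_width: 0.0249
```

```bash
python3 -c "
from h import *
print(rackpt(-115,76));plan(*rackpt(-115,76),240,-11.6)"
```

```text
[454.4307683 -70.3283201]
t 8.35 at [474.6 -74.3 247.1] rot [-179.7    0.   -83.3] F [-0.8  0.6  0.5] w 24.9
slide [-0.0063, 0.0195, 0.0071] roll -71.7
```

apply_moves:
  commands:
    - {"grip": 0,"slide": [-0.006,0.0195,0],"roll": -10.7}
    - {"grip": 0,"slide": [-0.006,0.0195,0],"roll": -21.4}
    - {"grip": 0,"slide": [-0.006,0.0195,0],"roll": -32}
    - {"grip": 0,"slide": [-0.006,0.0195,0],"roll": -42.7}
    - {"grip": 0,"slide": [-0.006,0.0195,0],"roll": -53.4}

```text
time_s: 8.98
tcp_pos: [0.4542, -0.0708, 0.2446]
eef_rot: [180.0, 0.0, -29.8]
contact_force: [0.4, 0.5, -0.0]
gripper_width: 0.0748
```

apply_moves:
  commands:
    - {"grip": 0,"slide": [0,0,0],"roll": -10}
    - {"grip": 0,"slide": [0,0,0],"roll": -18.3}
    - {"grip": 0,"slide": [0,0,0],"roll": -18.3}

```text
time_s: 9.35
tcp_pos: [0.4542, -0.0708, 0.2445]
eef_rot: [180.0, 0.0, -11.9]
contact_force: [0.2, -0.3, 0.7]
gripper_width: 0.0873
```

```bash
python3 -c "
from h import *
plan(*rackpt(-115,76),52.5,-11.6);boards('pics/t7.png')"
```

```text
t 9.35 at [454.2 -70.8 244.5] rot [180.    0.  -11.9] F [ 0.2 -0.3  0.7] w 87.3
slide [0.0001, -0.0005, 0.192] roll -0.3
0.76 [ 535.1 -244. ] 142.3 58.6 -11.5 853 57.9 [ 534.6 -243.2] rack [ -1.1 -77.9]
0.6 [ 583. -174.] 71.1 54.3 -10.2 284 58.1 [ 592.7 -181.7] rack [31.8  0.3]
0.2 [520.3 265.9] 77.2 39.0 -74.0 262 24.4 [519.7 261.2] rack [-118.1  418.6]
```

View pics/t7.png

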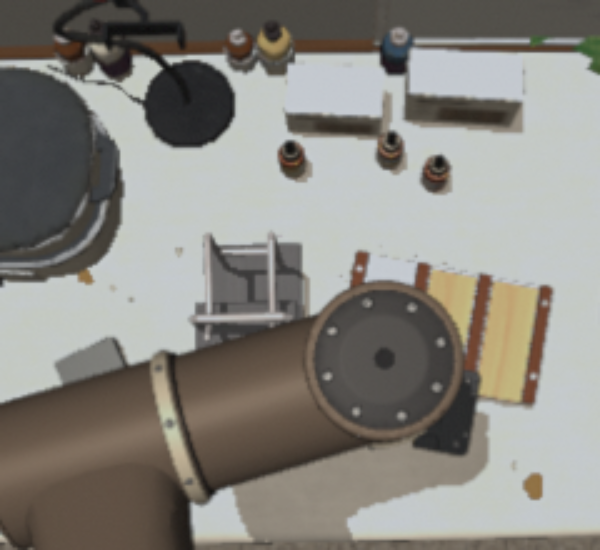

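apply_moves:
  commands:
    - {"grip": 0,"slide": [-0.005,-0.0005,0.05],"roll": -0.3}
    - {"grip": 0,"slide": [-0.005,-0.0005,0.1],"roll": -0.3}
    - {"grip": 0,"slide": [-0.005,-0.0005,0.13],"roll": -0.3}
    - {"grip": 0,"slide": [-0.005,-0.0005,0.15],"roll": -0.3}
    - {"grip": 0,"slide": [-0.005,-0.0005,0.165],"roll": -0.3}

```text
time_s: 10.07
tcp_pos: [0.4492, -0.0694, 0.0786]
eef_rot: [180.0, 0.1, -11.8]
contact_force: [0.4, 0.8, 0.7]
gripper_width: 0.0879
```

```bash
python3 -c "
from h import *
plan(*rackpt(-120,76),52.5,-11.6);im,d=capture('side'); cv2.imwrite('pics/s8.png',cv2.resize(im[120:300,150:350],None,fx=3,fy=3)[:,:,::-1])"
```

```text
t 10.07 at [449.2 -69.4  78.6] rot [ 1.80e+02  1.00e-01 -1.18e+01] F [0.4 0.8 0.7] w 87.9
slide [0.0003, -0.0001, 0.0261] roll -0.2
```

View pics/s8.png

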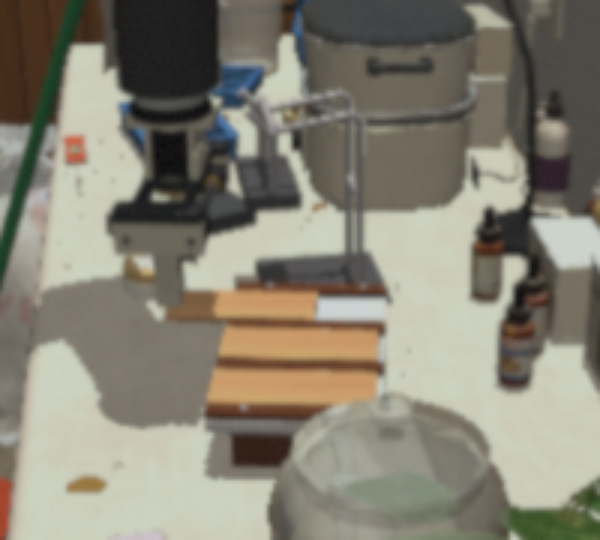

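apply_moves:
  commands:
    - {"grip": 0,"slide": [0,0,0.013],"roll": -0.2}
    - {"grip": 0,"slide": [0,0,0.026],"roll": -0.2}
    - {"grip": 0,"slide": [0,0,0.026],"roll": -0.2}
    - {"grip": 0,"slide": [0,0,0.026],"roll": -0.2}

```text
time_s: 10.62
tcp_pos: [0.4497, -0.0692, 0.0538]
eef_rot: [180.0, -0.0, -11.4]
contact_force: [0.5, -0.0, -0.2]
gripper_width: 0.0876
```

apply_moves:
  commands:
    - {"grip": 1,"slide": [0,0,0],"roll": 0}
    - {"grip": 1,"slide": [0,0,0],"roll": 0}
    - {"grip": 1,"slide": [0,0,0],"roll": 0}
    - {"grip": 1,"slide": [0,0,0],"roll": 0}
    - {"grip": 1,"slide": [0,0,0],"roll": 0}
  grip_force: 45

```text
time_s: 11.25
tcp_pos: [0.4495, -0.0692, 0.0536]
eef_rot: [-180.0, -0.0, -11.4]
contact_force: [0.3, 0.0, 1.2]
gripper_width: 0.055
```

apply_moves:
  commands:
    - {"grip": 1,"slide": [0,0,-0.005],"roll": 0}
    - {"grip": 1,"slide": [0,0,-0.012],"roll": 0}
    - {"grip": 1,"slide": [0,0,-0.022],"roll": 0}
    - {"grip": 1,"slide": [0,0,-0.035],"roll": 0}
    - {"grip": 1,"slide": [0,0,-0.05],"roll": 0}

```text
time_s: 11.88
tcp_pos: [0.4495, -0.0692, 0.1047]
eef_rot: [-180.0, -0.0, -11.4]
contact_force: [0.2, 0.5, -0.5]
gripper_width: 0.0549
```

```bash
python3 -c "
from h import *
plan(*rackpt(-120,76),52.5,-11.6);im,d=capture('side'); cv2.imwrite('pics/s9.png',cv2.resize(im[120:300,150:350],None,fx=3,fy=3)[:,:,::-1])
for o in cut_out('liner_0','side'): print(o['score'],*rect('side',d,o['mask'],.01,.3))
P,uv=cloud(d,'side',cut_out('liner_0','side')[0]['mask']); print(P.min(0),P.max(0))
"
```

```text
t 11.88 at [449.5 -69.2 104.7] rot [-180.    -0.   -11.4] F [ 0.2  0.5 -0.5] w 54.9
slide [0.0, 0.0001, 0.0522] roll 0.2
0.71 [511.6 -85.2] 125.9 61.2 -13.5 456 107.5 [512.9 -91.7]
0.5 [413.5   4.2] 221.7 60.1 83.1 175 26.5 [415.4  66.5]
[ 0.45346955 -0.12724825  0.09753072] [ 0.57580549 -0.04992381  0.11061218]
```

View pics/s9.png

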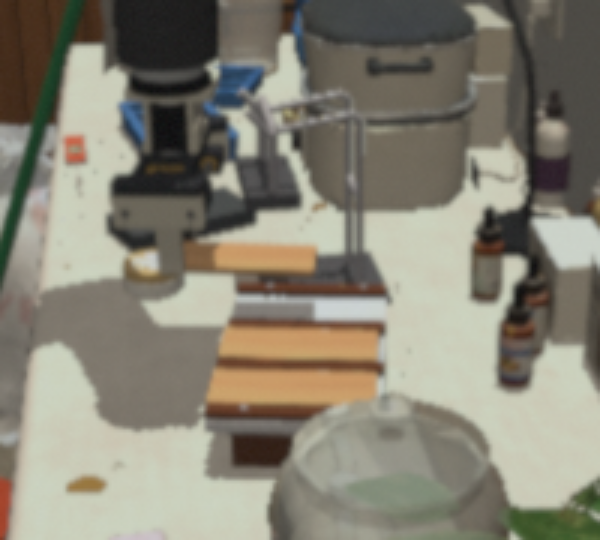

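apply_moves:
  commands:
    - {"grip": 1,"slide": [-0.005,0,-0.03],"roll": 0}
    - {"grip": 1,"slide": [-0.01,0,-0.07],"roll": 0}
    - {"grip": 1,"slide": [-0.015,0,-0.11],"roll": 0}
    - {"grip": 1,"slide": [-0.015,0,-0.14],"roll": 0}
    - {"grip": 1,"slide": [-0.015,0,-0.16],"roll": 0}

```text
time_s: 12.65
tcp_pos: [0.4348, -0.0662, 0.2647]
eef_rot: [-180.0, -0.1, -11.4]
contact_force: [-1.3, 0.4, -0.6]
gripper_width: 0.0547
```

```bash
cat >> h.py <<'E'
def slab():
    for cam in ['top','side']:
        im,d=capture(cam)
        for o in cut_out('slab',cam)[:2]:
            try: print(cam,round(o['score'],2),*rect(cam,d,o['mask'],.015,.032))
            except Exception as e: print(cam,e)
def tgt(cx,cy,yaw,off): 
    a=np.radians(yaw); return cx-off*np.cos(a), cy-off*np.sin(a)
E
python3 -c "
from h import *
plan(*tgt(462,243.1,24.2,58),265,24.2); print(tgt(462,243.1,24.2,58));slab()
im,d=capture('top'); cv2.imwrite('pics/t10.png',im[:,:,::-1])"
```

```text
t 12.65 at [434.8 -66.2 264.7] rot [-1.80e+02 -1.00e-01 -1.14e+01] F [-1.3  0.4 -0.6] w 54.7
slide [-0.0816, -0.2748, -0.0003] roll -35.6
(np.float64(409.09703326200815), np.float64(219.32446403718876))
top 0.78 [500.1 259.4] 80.3 77.2 -66.8 585 24.0 [501.5 258.5]
side 0.72 [458.5 238.8] 159.1 88.7 26.0 470 23.0 [455.5 228.2]
```

View pics/t10.png

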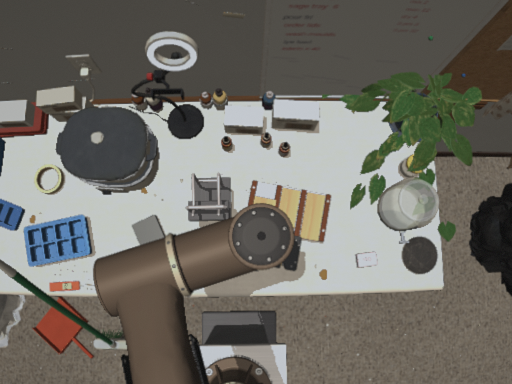

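apply_moves:
  commands:
    - {"grip": 1,"slide": [-0.016,-0.05,0],"roll": -7}
    - {"grip": 1,"slide": [-0.032,-0.1,0],"roll": -14}
    - {"grip": 1,"slide": [-0.048,-0.15,0],"roll": -21}
    - {"grip": 1,"slide": [-0.062,-0.2,0],"roll": -28}
    - {"grip": 1,"slide": [-0.075,-0.25,0],"roll": -35.6}

```text
time_s: 13.52
tcp_pos: [0.4097, 0.1949, 0.2623]
eef_rot: [180.0, 0.1, 24.5]
contact_force: [1.7, 0.1, -1.0]
gripper_width: 0.0549
```

```bash
python3 -c "
from h import *
plan(*tgt(462,243.1,24.2,58),60,24.2); slab()
im,d=capture('side'); 
for o in cut_out('liner_0','side'): print(o['score'],*rect('side',d,o['mask'],.01,.4))
im,d=boards()
cv2.imwrite('pics/t11.png',im[:,:,::-1])"
```

```text
t 13.53 at [409.7 194.9 262.3] rot [1.80e+02 1.00e-01 2.45e+01] F [ 1.7  0.1 -1. ] w 54.9
slide [0.0096, -0.0224, 0.2023] roll 0.3
top 0.46 [462.6 233.6] 169.6 42.0 7.1 195 23.6 [516.6 240.2]
side 0.96 [457.2 237. ] 157.6 90.1 22.4 462 22.8 [453.8 228.6]
side 0.46 [0. 0.] 0.0 0.0 0.0 0 nan [nan nan]
0.69 [594.6 124.8] 244.6 139.4 88.5 558 129.5 [632.3  81.1]
0.56 [ 548.3 -168.3] 138.7 74.6 -14.5 583 57.3 [ 553.5 -169.8]
0.47 [390.2 554.5] 790.2 135.6 -78.8 195 265.7 [469.2 208.2]
0.96 [ 533.9 -243.5] 140.5 58.8 -11.1 877 57.9 [ 532.2 -242.5] rack [ -2.3 -77.7]
0.79 [ 549.5 -168.3] 139.6 57.9 -11.1 859 58.2 [ 548.8 -167.3] rack [-2.2 -0.9]
0.71 [466. 217.] 132.1 55.8 24.5 613 265.9 [493.6 224. ] rack [-161.4  359.8]
  return _methods._mean(a, axis=axis, dtype=dtype,
  ret = ret.dtype.type(ret / rcount)
  ret = um.true_divide(
```

View pics/t11.png

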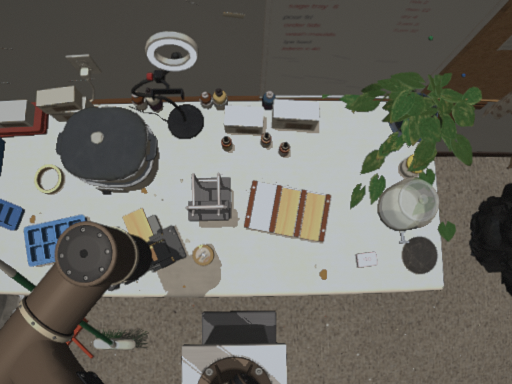

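apply_moves:
  commands:
    - {"grip": 1,"slide": [0.009,-0.022,0.04],"roll": 0.3}
    - {"grip": 1,"slide": [0.009,-0.022,0.09],"roll": 0.3}
    - {"grip": 1,"slide": [0.009,-0.022,0.14],"roll": 0.3}
    - {"grip": 1,"slide": [0.009,-0.022,0.175],"roll": 0.3}
    - {"grip": 1,"slide": [0.009,-0.022,0.19],"roll": 0.3}

```text
time_s: 14.55
tcp_pos: [0.4092, 0.2154, 0.0716]
eef_rot: [179.9, 0.2, 23.8]
contact_force: [0.0, 0.4, -0.8]
gripper_width: 0.0552
```

```bash
python3 -c "
from h import *
plan(*tgt(461,242.3,24.2,57),29,24.2); slab()
im,d=boards()
"
```

```text
t 14.55 at [409.2 215.4  71.6] rot [179.9   0.2  23.8] F [ 0.   0.4 -0.8] w 55.2
slide [0.0012, -0.0034, 0.0426] roll -0.4
top 0.75 [497.6 251.6] 78.1 76.1 32.8 126 23.8 [510.8 229.9]
side 0.88 [459.  237.4] 162.7 85.5 25.6 450 23.0 [458.4 228.2]
0.87 [ 534.9 -243.2] 142.8 59.7 -12.4 885 57.8 [ 534.2 -242.3] rack [ -1.4 -77.2]
0.81 [ 548.6 -168.4] 140.0 59.4 -12.1 868 58.3 [ 547.3 -167.1] rack [-3.  -1.1]
0.65 [475.6 234.9] 144.5 60.4 37.9 444 77.3 [493.9 249.1] rack [-155.6  379.3]
```

apply_moves:
  commands:
    - {"grip": 1,"slide": [0.001,-0.003,0.015],"roll": -0.4}
    - {"grip": 1,"slide": [0.001,-0.003,0.03],"roll": -0.4}
    - {"grip": 1,"slide": [0.001,-0.003,0.038],"roll": -0.4}
    - {"grip": 1,"slide": [0.001,-0.003,0.043],"roll": -0.4}
    - {"grip": 1,"slide": [0.001,-0.003,0.044],"roll": -0.4}

```text
time_s: 15.48
tcp_pos: [0.4097, 0.2206, 0.0297]
eef_rot: [-180.0, -0.0, 24.3]
contact_force: [-1.0, 0.1, -0.7]
gripper_width: 0.0551
```

```bash
python3 -c "
from h import *
plan(*tgt(461,242.3,24.2,57),29,24.2); 
im,d=boards('pics/t12.png')
"
```

```text
t 15.47 at [409.7 220.6  29.7] rot [-180.    -0.    24.3] F [-1.   0.1 -0.7] w 55.1
slide [-0.0013, 0.0012, 0.0007] roll 0.1
0.89 [ 534.9 -242.3] 143.0 60.6 -9.6 885 58.0 [ 533.6 -242.3] rack [ -1.6 -76.3]
```

View pics/t12.png

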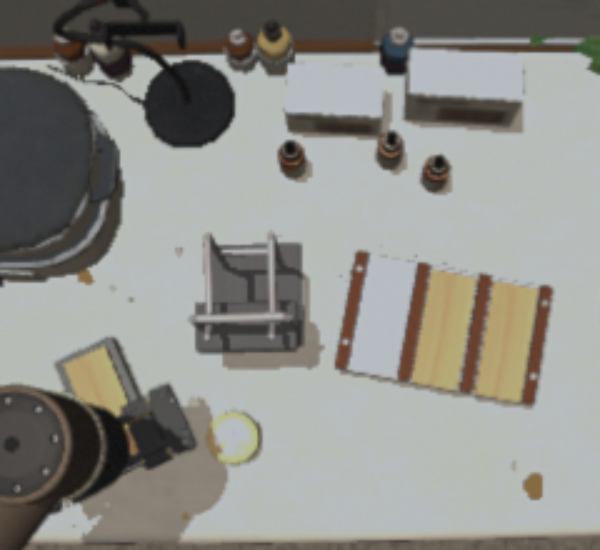

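apply_moves:
  commands:
    - {"grip": 1,"slide": [-0.001,0.001,0.0015],"roll": 0}
    - {"grip": 1,"slide": [-0.001,0.001,0.002],"roll": 0}
    - {"grip": 0.5,"slide": [-0.001,0.001,0.002],"roll": 0}
    - {"grip": 0,"slide": [-0.001,0.001,0.002],"roll": 0}
    - {"grip": 0,"slide": [-0.001,0.001,0.002],"roll": 0}

```text
time_s: 16.2
tcp_pos: [0.4091, 0.2193, 0.0276]
eef_rot: [-180.0, -0.0, 24.3]
contact_force: [0.9, 0.7, 0.1]
gripper_width: 0.0694
```

apply_moves:
  commands:
    - {"grip": 0,"slide": [0,0,-0.02],"roll": 0}
    - {"grip": 0,"slide": [0,0,-0.06],"roll": 0}
    - {"grip": 0,"slide": [0,0,-0.12],"roll": 0}
    - {"grip": 0,"slide": [0,0.0,-0.18],"roll": 0}
    - {"grip": 0,"slide": [0,0.03,-0.22],"roll": 8}

```text
time_s: 16.82
tcp_pos: [0.4219, 0.1928, 0.2509]
eef_rot: [-179.9, -0.2, 16.3]
contact_force: [0.9, -0.4, -0.4]
gripper_width: 0.0874
```

```bash
python3 -c "
from h import *
print(rackpt(110,0));plan(*rackpt(110,0),250,-11.6)
im,d=boards('pics/t13.png')
"
```

```text
[ 659.55327746 -190.01857133]
t 16.82 at [421.9 192.8 250.9] rot [-179.9   -0.2   16.3] F [ 0.9 -0.4 -0.4] w 87.4
slide [0.1207, 0.4342, 0.0009] roll 27.9
0.85 [464.8 242.3] 139.9 56.1 25.2 419 32.0 [494.2 240.8] rack [-167.7  384.3]
0.82 [ 549.2 -166.7] 138.6 55.1 -11.8 818 58.2 [ 548.  -166.3] rack [-2.8  0.7]
0.16 [546.3  63.9] 113.5 55.7 -89.5 749 132.9 [543.5  61.1] rack [-52. 226.]
```

View pics/t13.png

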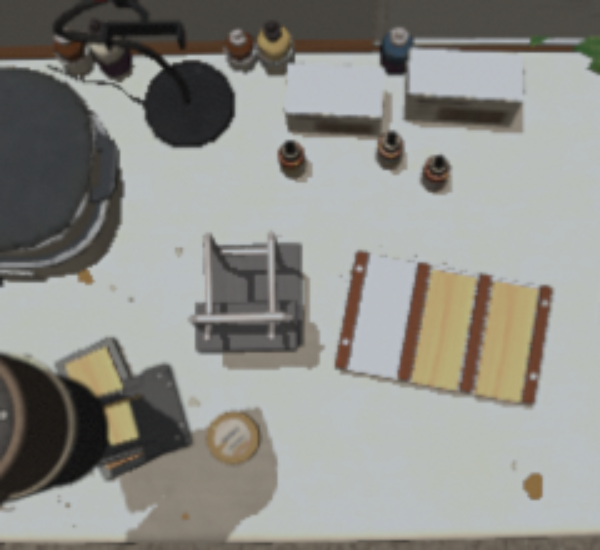

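apply_moves:
  commands:
    - {"grip": 1,"slide": [0.015,0.055,0],"roll": 6}
    - {"grip": 1,"slide": [0.03,0.11,0],"roll": 12}
    - {"grip": 1,"slide": [0.045,0.165,0],"roll": 18}
    - {"grip": 1,"slide": [0.06,0.22,0],"roll": 24}
    - {"grip": 1,"slide": [0.075,0.275,0],"roll": 27.9}

```text
time_s: 17.55
tcp_pos: [0.5713, -0.0527, 0.247]
eef_rot: [-180.0, 0.0, -11.7]
contact_force: [1.2, 1.3, 0.1]
gripper_width: 0.0431
```

```bash
python3 -c "
from h import *
plan(*rackpt(88,0),250,-11.6)
im,d=boards('pics/t14.png')
"
```

```text
t 17.55 at [571.3 -52.7 247. ] rot [-180.     0.   -11.7] F [1.2 1.3 0.1] w 43.1
slide [0.0924, 0.1166, -0.003] roll -0.1
0.78 [ 549. -167.] 140.1 56.9 -11.6 629 58.2 [ 529.7 -172.3] rack [-2.9  0.3]
0.74 [ 535.7 -244.1] 144.3 59.5 -11.8 878 58.0 [ 534.9 -242.4] rack [ -0.4 -77.9]
```

View pics/t14.png

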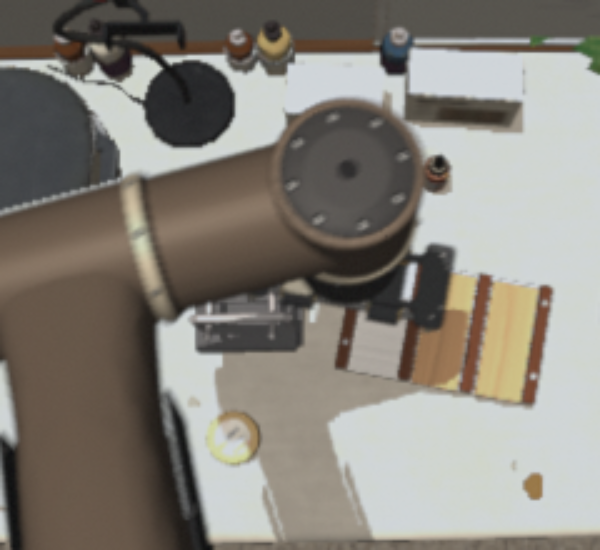

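apply_moves:
  commands:
    - {"grip": 1,"slide": [0.04,0.045,0],"roll": 0}
    - {"grip": 1,"slide": [0.08,0.09,0],"roll": 0}
    - {"grip": 1,"slide": [0.0925,0.1166,0.02],"roll": 0}
    - {"grip": 1,"slide": [0.0925,0.1166,0.08],"roll": 0}
    - {"grip": 1,"slide": [0.0925,0.1166,0.13],"roll": 0}

```text
time_s: 18.27
tcp_pos: [0.6369, -0.1839, 0.1149]
eef_rot: [-180.0, 0.1, -11.6]
contact_force: [-0.0, 0.0, 0.4]
gripper_width: 0.0004
```

```bash
python3 -c "
from h import *
plan(*rackpt(88,0),54,-11.6)
"
```

```text
t 18.27 at [ 636.9 -183.9  114.9] rot [-1.80e+02  1.00e-01 -1.16e+01] F [-0.   0.   0.4] w 0.4
slide [0.0014, 0.0014, 0.0609] roll -0.0
```

apply_moves:
  commands:
    - {"grip": 1,"slide": [0.002,0.0014,0.03],"roll": 0}
    - {"grip": 1,"slide": [0.002,0.0014,0.05],"roll": 0}
    - {"grip": 1,"slide": [0.002,0.0014,0.061],"roll": 0}
    - {"grip": 1,"slide": [0.002,0.0014,0.061],"roll": 0}
    - {"grip": 1,"slide": [0.002,0.0014,0.061],"roll": 0}

```text
time_s: 18.9
tcp_pos: [0.6401, -0.1855, 0.0576]
eef_rot: [-180.0, -0.1, -11.6]
contact_force: [0.0, -0.2, 0.8]
gripper_width: 0.0008
```

```bash
python3 -c "
from h import *
plan(*rackpt(88,0),54,-11.6);boards()
"
```

```text
t 18.9 at [ 640.1 -185.5   57.6] rot [-1.80e+02 -1.00e-01 -1.16e+01] F [ 0.  -0.2  0.8] w 0.8
slide [-0.0021, 0.0005, 0.0036] roll 0.0
0.77 [ 548.  -168.4] 137.8 56.6 -11.6 816 58.0 [ 547.7 -167.4] rack [-3.6 -1.3]
0.69 [ 533.5 -243.6] 139.5 58.4 -11.1 869 58.2 [ 532.  -242.3] rack [ -2.7 -77.8]
0.6 [462.3 244.1] 142.0 61.3 23.4 904 32.2 [461.1 242.9] rack [-170.5  385.6]
0.28 [ 552.6 -167.3] 242.8 145.2 78.3 1953 53.6 [ 558.4 -112.9] rack [0.7 0.7]
```

apply_moves:
  commands:
    - {"grip": 1,"slide": [0,0,0.004],"roll": 0}
    - {"grip": 1,"slide": [0,0,0.004],"roll": 0}
    - {"grip": 1,"slide": [-0.01,0,0.004],"roll": 0}
    - {"grip": 1,"slide": [-0.016,0,0.004],"roll": 0}
    - {"grip": 1,"slide": [-0.022,0,0.004],"roll": 0}

```text
time_s: 19.62
tcp_pos: [0.6174, -0.1811, 0.0527]
eef_rot: [-180.0, -0.0, -11.6]
contact_force: [0.7, -0.1, 0.2]
gripper_width: 0.0001
```

apply_moves:
  commands:
    - {"grip": 1,"slide": [-0.008,0,0],"roll": 0}
    - {"grip": 1,"slide": [-0.016,0,0],"roll": 0}
    - {"grip": 1,"slide": [-0.024,0,0],"roll": 0}
    - {"grip": 1,"slide": [-0.03,0,0],"roll": 0}
    - {"grip": 1,"slide": [-0.034,0,0],"roll": 0}

```text
time_s: 20.25
tcp_pos: [0.5843, -0.1743, 0.0527]
eef_rot: [-180.0, -0.0, -11.6]
contact_force: [0.0, -0.4, -0.5]
gripper_width: 0.0004
```

```bash
python3 -c "
from h import *
plan(*rackpt(88,0),54,-11.6);boards('pics/t15.png')
"
```

```text
t 20.25 at [ 584.3 -174.3   52.7] rot [-180.    -0.   -11.6] F [ 0.  -0.4 -0.5] w 0.4
slide [0.0549, 0.0003, -0.0013] roll 0.0
0.98 [ 498.  -157.5] 128.1 56.3 -11.3 768 58.2 [ 493.9 -156.8] rack [-54.8  -0.6]
0.77 [ 523.5 -244.1] 123.5 59.7 -16.0 552 58.1 [ 507.  -238.9] rack [-12.4 -80.3]
0.75 [462.5 244.2] 141.3 62.4 23.1 895 32.3 [461.  242.9] rack [-170.3  385.7]
```

View pics/t15.png

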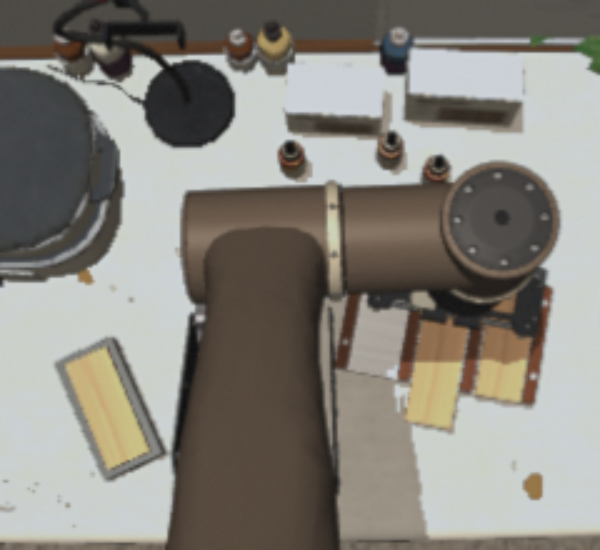

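apply_moves:
  commands:
    - {"grip": 1,"slide": [-0.005,0,0],"roll": 0}
    - {"grip": 1,"slide": [-0.01,0,0],"roll": 0}
    - {"grip": 1,"slide": [-0.013,0,0],"roll": 0}
    - {"grip": 1,"slide": [-0.013,0,0],"roll": 0}

```text
time_s: 20.85
tcp_pos: [0.5714, -0.1717, 0.0525]
eef_rot: [-180.0, 0.0, -11.6]
contact_force: [0.7, 0.7, 0.1]
gripper_width: 0.0003
```

```bash
python3 -c "
from h import *
plan(*rackpt(-90,0),120,-11.6);boards()
"
```

```text
t 20.85 at [ 571.4 -171.7   52.5] rot [-180.     0.   -11.6] F [0.7 0.7 0.1] w 0.3
slide [-0.11, 0.0002, -0.0675] roll 0.0
0.69 [463.1 242.2] 141.0 58.8 23.7 850 32.3 [461.1 241.8] rack [-169.4  383.9]
0.69 [ 483.7 -154.6] 126.3 59.1 -10.5 793 58.2 [ 482.3 -153.2] rack [-69.4  -0.7]
0.58 [ 516.  -239.9] 104.6 59.4 -9.7 471 58.0 [ 501.5 -235.8] rack [-20.6 -77.7]
```

apply_moves:
  commands:
    - {"grip": 1,"slide": [0.004,0,-0.05],"roll": 0}
    - {"grip": 0.5,"slide": [-0.02,0,-0.068],"roll": 0}
    - {"grip": 0,"slide": [-0.07,0,-0.068],"roll": 0}
    - {"grip": 0,"slide": [-0.11,0,-0.068],"roll": 0}
    - {"grip": 0,"slide": [-0.11,0,-0.068],"roll": 0}

```text
time_s: 21.58
tcp_pos: [0.4616, -0.1494, 0.1209]
eef_rot: [-180.0, 0.0, -11.6]
contact_force: [0.6, -0.5, 0.7]
gripper_width: 0.0347
```

apply_moves:
  commands:
    - {"grip": 0,"slide": [0,0,0],"roll": 0}
    - {"grip": 0,"slide": [0,0,0],"roll": 0}
    - {"grip": 0,"slide": [0,0,0],"roll": 0}

```text
time_s: 21.95
tcp_pos: [0.4646, -0.1497, 0.1202]
eef_rot: [180.0, 0.0, -11.6]
contact_force: [-0.1, 0.1, 0.2]
gripper_width: 0.0646
```

```bash
python3 -c "
from h import *
plan(*rackpt(-90,0),53,-11.6)
"
```

```text
t 21.95 at [ 464.6 -149.7  120.2] rot [180.    0.  -11.6] F [-0.1  0.1  0.2] w 64.6
slide [-0.0009, 0.0003, 0.0672] roll 0.0
```

apply_moves:
  commands:
    - {"grip": 0,"slide": [-0.001,0,0.0],"roll": 0}
    - {"grip": 0,"slide": [-0.001,0,0.01],"roll": 0}
    - {"grip": 0,"slide": [-0.001,0,0.03],"roll": 0}
    - {"grip": 0,"slide": [-0.001,0,0.05],"roll": 0}
    - {"grip": 0,"slide": [-0.001,0,0.0665],"roll": 0}

```text
time_s: 22.58
tcp_pos: [0.4626, -0.1494, 0.0527]
eef_rot: [180.0, 0.1, -11.6]
contact_force: [0.1, -0.5, -0.2]
gripper_width: 0.088
```

apply_moves:
  commands:
    - {"grip": 0,"slide": [0,0,0],"roll": 0}
    - {"grip": 0,"slide": [0,0,0],"roll": 0}

```text
time_s: 22.82
tcp_pos: [0.4633, -0.1495, 0.0542]
eef_rot: [180.0, -0.0, -11.6]
contact_force: [-0.1, -1.2, 0.3]
gripper_width: 0.0876
```

```bash
python3 -c "
from h import *
plan(*rackpt(-90,0),53,-11.6);boards()
"
```

```text
t 22.82 at [ 463.3 -149.5   54.2] rot [180.   -0.  -11.6] F [-0.1 -1.2  0.3] w 87.6
slide [0.0003, 0.0002, 0.0012] roll 0.0
0.69 [ 574.  -251.7] 54.6 49.5 -2.9 224 58.1 [ 579.9 -255.2] rack [ 38.6 -77.6]
0.56 [462.4 243.2] 137.9 54.1 24.9 760 32.4 [461.  242.8] rack [-170.2  384.7]
```

apply_moves:
  commands:
    - {"grip": 0.2,"slide": [0,0,0.001],"roll": 0}
    - {"grip": 1,"slide": [0,0,0.001],"roll": 0}
    - {"grip": 1,"slide": [0,0,0.001],"roll": 0}
    - {"grip": 1,"slide": [0,0,0.001],"roll": 0}
    - {"grip": 1,"slide": [0,0,0.001],"roll": 0}

```text
time_s: 23.55
tcp_pos: [0.4632, -0.1495, 0.0531]
eef_rot: [180.0, -0.0, -11.6]
contact_force: [1.0, -0.5, 0.8]
gripper_width: 0.0547
```

apply_moves:
  commands:
    - {"grip": 1,"slide": [0,0,0],"roll": 0}
    - {"grip": 1,"slide": [0,0,-0.006],"roll": 0}
    - {"grip": 1,"slide": [0,0,-0.016],"roll": 0}
    - {"grip": 1,"slide": [0,0,-0.03],"roll": 0}
    - {"grip": 1,"slide": [0,0,-0.06],"roll": 0}

```text
time_s: 24.18
tcp_pos: [0.4624, -0.1495, 0.1136]
eef_rot: [180.0, 0.1, -11.6]
contact_force: [-0.2, -0.3, -0.9]
gripper_width: 0.0551
```

```bash
python3 -c "
from h import *
plan(*tgt(462,243,24,27.5),250,24);im,d=capture('side'); cv2.imwrite('pics/s16.png',cv2.resize(im[120:300,150:350],None,fx=3,fy=3)[:,:,::-1])"
```

```text
t 24.18 at [ 462.4 -149.5  113.6] rot [ 1.80e+02  1.00e-01 -1.16e+01] F [-0.2 -0.3 -0.9] w 55.1
slide [-0.1016, -0.3684, -0.1364] roll -35.6
```

View pics/s16.png

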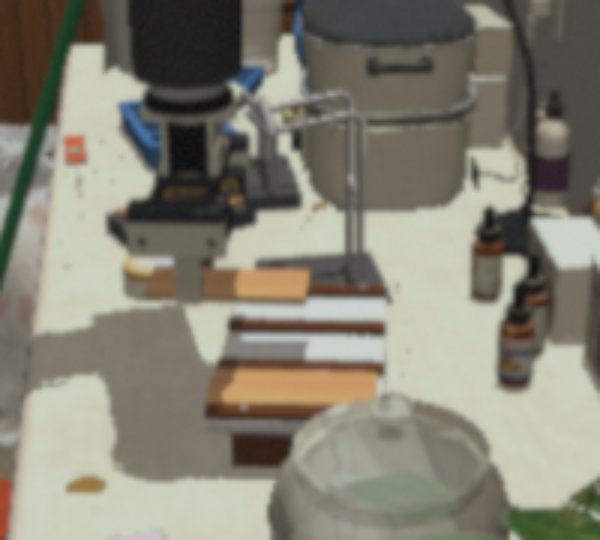

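apply_moves:
  commands:
    - {"grip": 1,"slide": [0,0,-0.05],"roll": 0}
    - {"grip": 1,"slide": [-0.005,-0.01,-0.11],"roll": 0}
    - {"grip": 1,"slide": [-0.015,-0.05,-0.145],"roll": -4}
    - {"grip": 1,"slide": [-0.028,-0.1,-0.15],"roll": -9}
    - {"grip": 1,"slide": [-0.042,-0.15,-0.15],"roll": -14}

```text
time_s: 24.85
tcp_pos: [0.4521, 0.0073, 0.2651]
eef_rot: [-179.9, -0.2, 2.5]
contact_force: [0.3, -0.1, -1.8]
gripper_width: 0.0551
```

```bash
python3 -c "
from h import *
plan(*tgt(462,243,24,27.5),260,24);slab()"
```

```text
t 24.85 at [452.1   7.3 265.1] rot [-179.9   -0.2    2.5] F [ 0.3 -0.1 -1.8] w 55.1
slide [-0.0053, -0.225, 0.0051] roll -21.5
top 0.5 [521.4 268.5] 79.5 31.6 -69.1 118 23.7 [529.1 259. ]
side 0.89 [460.  208.4] 171.6 66.8 2.3 180 21.1 [450.1 206.4]
```

apply_moves:
  commands:
    - {"grip": 1,"slide": [-0.001,-0.045,0],"roll": -5}
    - {"grip": 1,"slide": [-0.002,-0.09,0],"roll": -10}
    - {"grip": 1,"slide": [-0.003,-0.135,0],"roll": -15}
    - {"grip": 1,"slide": [-0.004,-0.18,0],"roll": -20}
    - {"grip": 1,"slide": [-0.005,-0.21,0],"roll": -21.5}

```text
time_s: 25.68
tcp_pos: [0.4385, 0.2161, 0.2634]
eef_rot: [180.0, -0.0, 23.9]
contact_force: [0.0, -0.4, -0.8]
gripper_width: 0.0547
```

```bash
python3 -c "
from h import *
plan(*tgt(462,243,24,27.5),60,24);boards('pics/t17.png')
im,d=capture('side'); cv2.imwrite('pics/s17.png',cv2.resize(im[120:300,150:350],None,fx=3,fy=3)[:,:,::-1])"
```

```text
t 25.68 at [438.5 216.1 263.4] rot [180.   -0.   23.9] F [ 0.  -0.4 -0.8] w 54.7
slide [0.0049, -0.015, 0.2034] roll -0.1
0.89 [ 534.1 -242.7] 139.5 56.4 -11.6 833 58.3 [ 534.2 -242.2] rack [ -2.3 -76.8]
0.85 [463.9 227.2] 140.3 52.9 23.3 456 268.0 [499.9 227. ] rack [-165.6  369.4]
0.62 [412.9 221.5] 58.4 32.5 -64.3 160 32.4 [412.4 215.1] rack [-214.4  353.5]
```

View pics/t17.png

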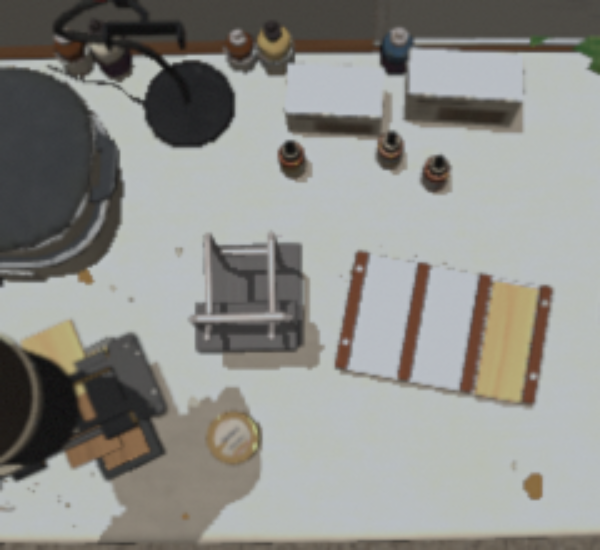

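View pics/s17.png

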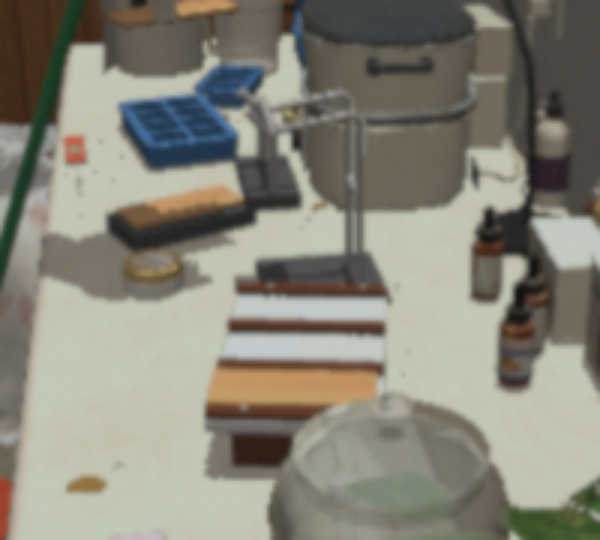

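apply_moves:
  commands:
    - {"grip": 1,"slide": [0.005,-0.015,0.05],"roll": 0}
    - {"grip": 1,"slide": [0.005,-0.015,0.1],"roll": 0}
    - {"grip": 1,"slide": [0.005,-0.015,0.15],"roll": 0}
    - {"grip": 1,"slide": [0.005,-0.015,0.19],"roll": 0}
    - {"grip": 1,"slide": [0.005,-0.015,0.205],"roll": 0}

```text
time_s: 26.45
tcp_pos: [0.4362, 0.2286, 0.0559]
eef_rot: [179.9, 0.2, 23.7]
contact_force: [-0.2, 0.3, -0.5]
gripper_width: 0.0549
```

```bash
python3 -c "
from h import *
plan(*tgt(462,243,24,27.5),37,24);boards('pics/t18.png');slab()"
```

```text
t 26.45 at [436.2 228.6  55.9] rot [179.9   0.2  23.7] F [-0.2  0.3 -0.5] w 54.9
slide [0.0019, -0.0027, 0.0189] roll -0.3
0.61 [ 534.7 -243.2] 141.7 57.1 -11.1 868 58.0 [ 531.8 -242.6] rack [ -1.6 -77.2]
0.57 [465.  241.2] 150.3 65.4 16.9 337 60.4 [498.5 240.5] rack [-167.3  383.3]
top 0.52 [461.3 242.2] 157.9 80.8 25.0 191 24.2 [409.5 224.9]
side 0.69 [469.  201.9] 162.2 129.4 16.6 191 21.3 [454.8 206.5]
```

View pics/t18.png

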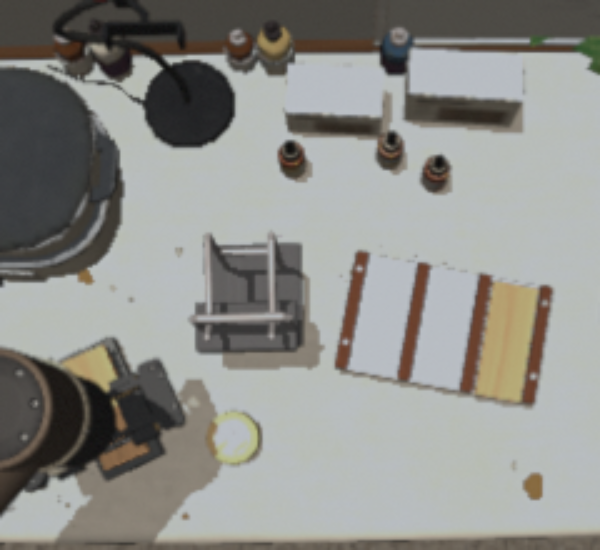

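apply_moves:
  commands:
    - {"grip": 1,"slide": [0.001,-0.002,0.01],"roll": -0.4}
    - {"grip": 1,"slide": [0.001,-0.002,0.016],"roll": -0.4}
    - {"grip": 1,"slide": [0.001,-0.002,0.018],"roll": -0.4}
    - {"grip": 1,"slide": [0.001,-0.002,0.0195],"roll": -0.4}
    - {"grip": 1,"slide": [0.001,-0.002,0.0195],"roll": -0.4}

```text
time_s: 27.38
tcp_pos: [0.4369, 0.2335, 0.0385]
eef_rot: [180.0, 0.0, 24.3]
contact_force: [-0.5, 0.1, -0.5]
gripper_width: 0.055
```

```bash
python3 -c "
from h import *
plan(*tgt(462,243,24,27.5),35.5,24)"
```

```text
t 27.38 at [436.9 233.5  38.5] rot [180.    0.   24.3] F [-0.5  0.1 -0.5] w 55.0
slide [-0.0007, 0.0016, 0.003] roll 0.3
```

apply_moves:
  commands:
    - {"grip": 1,"slide": [-0.001,0.0015,0.002],"roll": 0.2}
    - {"grip": 1,"slide": [-0.001,0.0015,0.003],"roll": 0.2}
    - {"grip": 1,"slide": [-0.001,0.0015,0.003],"roll": 0.2}
    - {"grip": 0.5,"slide": [-0.001,0.0015,0.003],"roll": 0.2}
    - {"grip": 0,"slide": [-0.001,0.0015,0.003],"roll": 0.2}

```text
time_s: 28.0
tcp_pos: [0.4367, 0.2319, 0.0357]
eef_rot: [-180.0, -0.0, 24.1]
contact_force: [-0.5, -0.2, -0.1]
gripper_width: 0.0608
```

apply_moves:
  commands:
    - {"grip": 0,"slide": [0,0,0],"roll": 0}
    - {"grip": 0,"slide": [0,0,-0.02],"roll": 0}
    - {"grip": 0,"slide": [0,0,-0.08],"roll": 0}
    - {"grip": 0,"slide": [0,0.0,-0.14],"roll": 0}
    - {"grip": 0,"slide": [0,0,-0.21],"roll": 0}

```text
time_s: 28.62
tcp_pos: [0.4363, 0.2314, 0.2402]
eef_rot: [-180.0, -0.0, 24.1]
contact_force: [0.4, 1.4, -0.6]
gripper_width: 0.088
```

```bash
python3 -c "
from h import *
boards('pics/t19.png')
plan(*rackpt(88,-77),250,-11.6)"
```

```text
0.97 [ 534.  -241.1] 139.3 59.5 -11.3 863 58.1 [ 531.4 -241.7] rack [ -2.7 -75.3]
0.93 [460.9 243.9] 136.8 57.0 24.3 315 40.1 [421.4 235.3] rack [-171.8  385.1]
t 28.73 at [439.5 233.9 245.7] rot [-179.8   -0.7   24.2] F [ 0.3  0.3 -0.3] w 87.9
slide [-0.0357, 0.5265, -0.0043] roll 35.8
```

apply_moves:
  commands:
    - {"grip": 1,"slide": [-0.003,0.055,-0.01],"roll": 5}
    - {"grip": 1,"slide": [-0.006,0.11,-0.01],"roll": 12}
    - {"grip": 1,"slide": [-0.01,0.165,-0.01],"roll": 19}
    - {"grip": 1,"slide": [-0.014,0.22,-0.01],"roll": 27}
    - {"grip": 1,"slide": [-0.018,0.27,-0.01],"roll": 35}

```text
time_s: 29.35
tcp_pos: [0.5309, -0.0239, 0.2482]
eef_rot: [-180.0, -0.0, -11.2]
contact_force: [1.5, 0.6, 0.3]
gripper_width: 0.043
```

```bash
python3 -c "
from h import *
boards()
plan(*rackpt(88,-77),250,-11.6)"
```

```text
0.66 [ 533.8 -243. ] 140.9 57.6 -12.2 863 58.1 [ 531.8 -242.7] rack [ -2.5 -77.2]
0.45 [428.2 206.7] 45.9 15.9 22.5 66 40.3 [424.3 204.7] rack [-196.4  342.1]
t 29.45 at [531.1 -25.8 247.7] rot [179.9   0.  -11.3] F [ 0.6 -0.2 -0.4] w 35.5
slide [0.1359, 0.2127, -0.0023] roll 0.3
```

apply_moves:
  commands:
    - {"grip": 1,"slide": [0.035,0.05,0],"roll": 0.3}
    - {"grip": 1,"slide": [0.07,0.1,0],"roll": 0.3}
    - {"grip": 1,"slide": [0.105,0.15,0],"roll": 0.3}
    - {"grip": 1,"slide": [0.137,0.2,0],"roll": 0.3}
    - {"grip": 1,"slide": [0.137,0.2127,0.02],"roll": 0.3}

```text
time_s: 30.08
tcp_pos: [0.6264, -0.2598, 0.2278]
eef_rot: [180.0, -0.1, -11.3]
contact_force: [-0.1, 0.9, 0.4]
gripper_width: 0.0007
```

apply_moves:
  commands:
    - {"grip": 1,"slide": [0,0,0.04],"roll": 0}
    - {"grip": 1,"slide": [0,0,0.09],"roll": 0}
    - {"grip": 1,"slide": [0,0,0.13],"roll": 0}
    - {"grip": 1,"slide": [0,0,0.15],"roll": 0}
    - {"grip": 1,"slide": [0,0,0.15],"roll": 0}

```text
time_s: 30.7
tcp_pos: [0.6236, -0.2561, 0.0761]
eef_rot: [180.0, 0.2, -11.1]
contact_force: [0.4, -0.8, 0.8]
gripper_width: 0.0001
```

```bash
python3 -c "
from h import *
boards('pics/t20.png')
plan(*rackpt(88,-77),54,-11.6)"
```

```text
0.68 [461.5 246.2] 140.2 64.2 24.0 890 40.2 [460.5 242.9] rack [-171.7  387.5]
0.61 [ 533.9 -242.4] 140.0 57.9 -9.9 851 58.0 [ 534.1 -241.5] rack [ -2.6 -76.6]
t 30.8 at [ 625.5 -256.7   78.9] rot [180.   -0.  -11.1] F [-0.3 -0.2  0.2] w 0.2
slide [-0.002, 0.0048, 0.0249] roll 0.5
```

View pics/t20.png

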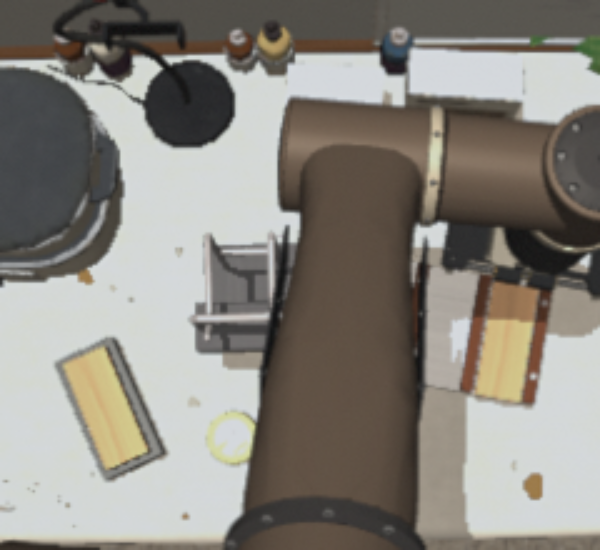

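apply_moves:
  commands:
    - {"grip": 1,"slide": [0,0.004,0.01],"roll": 0.4}
    - {"grip": 1,"slide": [0,0.004,0.02],"roll": 0.4}
    - {"grip": 1,"slide": [0,0.004,0.026],"roll": 0.4}
    - {"grip": 1,"slide": [0,0.004,0.026],"roll": 0.4}
    - {"grip": 1,"slide": [0,0.004,0.026],"roll": 0.4}

```text
time_s: 31.42
tcp_pos: [0.6243, -0.2608, 0.0522]
eef_rot: [180.0, -0.0, -11.6]
contact_force: [0.4, 0.3, 0.1]
gripper_width: 0.0006
```

```bash
python3 -c "
from h import *
plan(*rackpt(33,-77),53,-11.6)"
```

```text
t 31.43 at [ 624.3 -260.8   52.2] rot [180.   -0.  -11.6] F [0.4 0.3 0.1] w 0.6
slide [-0.0567, 0.0006, -0.0008] roll 0.0
```

apply_moves:
  commands:
    - {"grip": 1,"slide": [-0.008,0,0],"roll": 0}
    - {"grip": 1,"slide": [-0.016,0,0],"roll": 0}
    - {"grip": 1,"slide": [-0.024,0,0],"roll": 0}
    - {"grip": 1,"slide": [-0.032,0,0],"roll": 0}
    - {"grip": 1,"slide": [-0.038,0,0],"roll": 0}

```text
time_s: 32.05
tcp_pos: [0.5863, -0.253, 0.0523]
eef_rot: [-180.0, -0.0, -11.6]
contact_force: [-0.1, -1.0, -0.0]
gripper_width: -0.0001
```

apply_moves:
  commands:
    - {"grip": 1,"slide": [-0.008,0,0],"roll": 0}
    - {"grip": 1,"slide": [-0.014,0,0],"roll": 0}
    - {"grip": 1,"slide": [-0.018,0,0],"roll": 0}
    - {"grip": 1,"slide": [-0.018,0,0],"roll": 0}

```text
time_s: 32.55
tcp_pos: [0.5688, -0.2494, 0.0521]
eef_rot: [-180.0, 0.0, -11.6]
contact_force: [-0.0, -0.4, -0.6]
gripper_width: 0.0003
```

```bash
python3 -c "
from h import *
plan(*rackpt(20,-77),53,-11.6);boards('pics/t21.png')"
```

```text
t 32.55 at [ 568.8 -249.4   52.1] rot [-180.     0.   -11.6] F [-0.  -0.4 -0.6] w 0.3
slide [-0.0131, 0.0006, -0.0009] roll 0.0
0.91 [462.2 244.1] 141.5 62.0 26.9 880 40.2 [460.7 242.1] rack [-170.6  385.6]
0.6 [ 480.7 -232.4] 126.2 58.0 -11.9 764 58.1 [ 480.7 -230.8] rack [-56.7 -77.5]
```

apply_moves:
  commands:
    - {"grip": 1,"slide": [-0.006,0,0],"roll": 0}
    - {"grip": 1,"slide": [-0.013,0,0],"roll": 0}
    - {"grip": 1,"slide": [-0.013,0,0],"roll": 0}
    - {"grip": 1,"slide": [-0.009,0,-0.04],"roll": 0}
    - {"grip": 0.5,"slide": [-0.009,0,-0.068],"roll": 0}

```text
time_s: 33.28
tcp_pos: [0.5607, -0.2478, 0.1214]
eef_rot: [180.0, -0.0, -11.6]
contact_force: [0.4, -1.1, 0.3]
gripper_width: 0.0059
```

```bash
python3 -c "
from h import *
plan(*rackpt(-90,-77),115,-11.6);boards('pics/t22.png')"
```

```text
t 33.27 at [ 560.7 -247.8  121.4] rot [180.   -0.  -11.6] F [ 0.4 -1.1  0.3] w 5.9
slide [-0.1148, 0.0004, 0.0064] roll 0.0
0.81 [ 473.4 -231.1] 139.5 58.3 -11.3 834 57.9 [ 474.3 -228.6] rack [-64.1 -77.7]
0.59 [460.7 246. ] 141.4 63.4 24.2 885 40.0 [457.7 242.8] rack [-172.5  387.1]
```

apply_moves:
  commands:
    - {"grip": 0,"slide": [-0.05,0,0],"roll": 0}
    - {"grip": 0,"slide": [-0.1,0,0],"roll": 0}
    - {"grip": 0,"slide": [-0.1145,0,0],"roll": 0}
    - {"grip": 0,"slide": [-0.1145,0,0],"roll": 0}
    - {"grip": 0,"slide": [-0.1145,0,0],"roll": 0}

```text
time_s: 34.0
tcp_pos: [0.4494, -0.2249, 0.1202]
eef_rot: [180.0, -0.0, -11.6]
contact_force: [-0.1, -0.3, 0.2]
gripper_width: 0.0628
```

apply_moves:
  commands:
    - {"grip": 0,"slide": [0,0,0],"roll": 0}
    - {"grip": 0,"slide": [0,0,0.02],"roll": 0}
    - {"grip": 0,"slide": [0,0,0.045],"roll": 0}
    - {"grip": 0,"slide": [0,0,0.065],"roll": 0}
    - {"grip": 0,"slide": [0,0,0.068],"roll": 0}

```text
time_s: 34.62
tcp_pos: [0.4477, -0.2246, 0.0506]
eef_rot: [180.0, 0.2, -11.6]
contact_force: [-1.3, -1.0, 0.5]
gripper_width: 0.0875
```

```bash
python3 -c "
from h import *
capture('side');plan(*rackpt(-90,-77),53,-11.6)"
```

```text
t 34.67 at [ 448.  -224.7   51.1] rot [ 1.80e+02  1.00e-01 -1.16e+01] F [-0.2  0.3  0.4] w 87.9
slide [0.0002, 0.0005, -0.0019] roll 0.0
```

apply_moves:
  commands:
    - {"grip": 0,"slide": [0,0,-0.0005],"roll": 0}
    - {"grip": 1,"slide": [0,0,-0.0005],"roll": 0}
    - {"grip": 1,"slide": [0,0,-0.0005],"roll": 0}
    - {"grip": 1,"slide": [0,0,-0.0005],"roll": 0}
    - {"grip": 1,"slide": [0,0,-0.0005],"roll": 0}

```text
time_s: 35.3
tcp_pos: [0.4483, -0.2247, 0.0527]
eef_rot: [180.0, -0.0, -11.6]
contact_force: [0.3, 0.0, 1.2]
gripper_width: 0.0547
```

apply_moves:
  commands:
    - {"grip": 1,"slide": [0,0,0],"roll": 0}
    - {"grip": 1,"slide": [0,0,-0.006],"roll": 0}
    - {"grip": 1,"slide": [0,0,-0.016],"roll": 0}
    - {"grip": 1,"slide": [0,0,-0.03],"roll": 0}
    - {"grip": 1,"slide": [0,0,-0.06],"roll": 0}

```text
time_s: 35.92
tcp_pos: [0.4475, -0.2246, 0.1131]
eef_rot: [180.0, 0.1, -11.6]
contact_force: [0.6, -0.1, -1.2]
gripper_width: 0.055
```

apply_moves:
  commands:
    - {"grip": 1,"slide": [0,0,-0.05],"roll": 0}
    - {"grip": 1,"slide": [0,0,-0.11],"roll": 0}
    - {"grip": 1,"slide": [0,-0.05,-0.15],"roll": 0}
    - {"grip": 1,"slide": [0,-0.1,-0.15],"roll": 0}
    - {"grip": 1,"slide": [0,-0.15,-0.15],"roll": 0}

```text
time_s: 36.55
tcp_pos: [0.4784, -0.0763, 0.2645]
eef_rot: [-179.9, -0.2, -11.6]
contact_force: [1.4, 0.9, -1.5]
gripper_width: 0.0549
```

```bash
python3 -c "
from h import *
plan(*tgt(461.5,243,24,26.5),260,24);im,d=capture('side'); cv2.imwrite('pics/s23.png',cv2.resize(im[120:300,150:350],None,fx=3,fy=3)[:,:,::-1])"
```

```text
t 36.55 at [478.4 -76.3 264.5] rot [-179.9   -0.2  -11.6] F [ 1.4  0.9 -1.5] w 54.9
slide [-0.1025, -0.294, 0.0045] roll -35.6
```

View pics/s23.png

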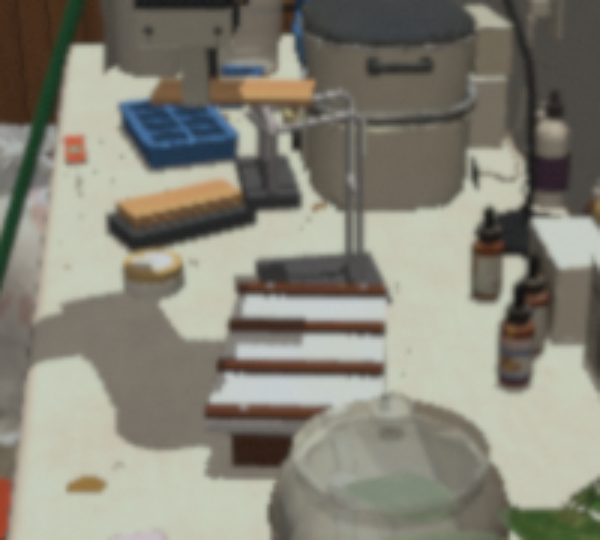

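apply_moves:
  commands:
    - {"grip": 1,"slide": [-0.02,-0.055,0],"roll": -7}
    - {"grip": 1,"slide": [-0.04,-0.11,0],"roll": -14}
    - {"grip": 1,"slide": [-0.06,-0.165,0],"roll": -21}
    - {"grip": 1,"slide": [-0.08,-0.22,0],"roll": -28}
    - {"grip": 1,"slide": [-0.097,-0.275,0],"roll": -35.6}

```text
time_s: 37.22
tcp_pos: [0.4377, 0.2129, 0.264]
eef_rot: [-180.0, -0.1, 24.3]
contact_force: [1.7, 0.6, -0.0]
gripper_width: 0.0549
```

```bash
python3 -c "
from h import *
boards();slab();plan(*tgt(461.5,243,24,26.5),60,24)"
```

```text
0.7 [462.4 224.2] 140.3 53.8 24.4 412 269.1 [496.  221.8] rack [-166.4  366.1]
0.58 [415.1 210.8] 71.9 33.2 -72.6 131 40.1 [409.4 213.6] rack [-210.1  343.5]
top 0.75 [402.4 206.9] 83.5 40.6 -40.3 127 24.0 [403.5 195.6]
top 0.32 [425.5  90.2] 63.7 57.6 89.5 285 28.8 [426.4  88.7]
side 0.61 [458.1 209.9] 172.2 73.1 -1.2 201 21.9 [454.8 208.4]
side 0.22 [466.4 215. ] 131.1 20.6 18.6 59 27.7 [480.9 221.8]
t 37.52 at [438.4 210.5 263. ] rot [-180.   -0.   24.] F [ 0.4  0.1 -1. ] w 54.9
slide [0.0078, -0.0203, 0.203] roll -0.0
```

apply_moves:
  commands:
    - {"grip": 1,"slide": [0.007,-0.02,0.05],"roll": 0}
    - {"grip": 1,"slide": [0.007,-0.02,0.1],"roll": 0}
    - {"grip": 1,"slide": [0.007,-0.02,0.15],"roll": 0}
    - {"grip": 1,"slide": [0.007,-0.02,0.185],"roll": 0}
    - {"grip": 1,"slide": [0.007,-0.02,0.2],"roll": 0}

```text
time_s: 38.15
tcp_pos: [0.4364, 0.2298, 0.0609]
eef_rot: [179.9, 0.2, 23.8]
contact_force: [-0.6, -0.2, -0.3]
gripper_width: 0.0549
```

```bash
python3 -c "
from h import *
capture('side');capture('side');boards('pics/t24.png');plan(*tgt(461.5,243,24,27),45,24)"
```

```text
0.74 [463.6 233.8] 140.5 67.4 20.4 344 66.4 [494.7 238.7] rack [-167.2  375.8]
t 38.35 at [437.4 231.6  63.2] rot [180.   -0.   23.9] F [-0.2  0.5 -1.4] w 55.4
slide [-0.0003, -0.0006, 0.0182] roll -0.1
```

View pics/t24.png

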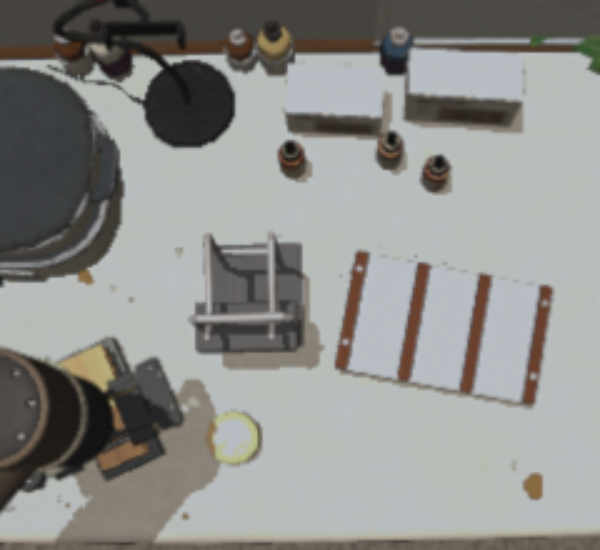

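apply_moves:
  commands:
    - {"grip": 1,"slide": [0,0,0.008],"roll": 0}
    - {"grip": 1,"slide": [0,0,0.014],"roll": 0}
    - {"grip": 1,"slide": [0,0,0.018],"roll": 0}
    - {"grip": 1,"slide": [0,0,0.018],"roll": 0}
    - {"grip": 1,"slide": [0,0,0.018],"roll": 0}

```text
time_s: 38.98
tcp_pos: [0.4369, 0.2324, 0.0446]
eef_rot: [180.0, -0.0, 24.0]
contact_force: [-0.4, 0.3, -0.2]
gripper_width: 0.0554
```

```bash
python3 -c "
from h import *
plan(*tgt(461.5,243,24,27),43,24)"
```

```text
t 38.98 at [436.9 232.4  44.6] rot [180.  -0.  24.] F [-0.4  0.3 -0.2] w 55.4
slide [-0.0002, 0.0003, 0.0016] roll 0.0
```

apply_moves:
  commands:
    - {"grip": 1,"slide": [0,0,0.0015],"roll": 0}
    - {"grip": 1,"slide": [0,0,0.0015],"roll": 0}
    - {"grip": 0.5,"slide": [0,0,0.0015],"roll": 0}
    - {"grip": 0,"slide": [0,0,0.0015],"roll": 0}
    - {"grip": 0,"slide": [0,0,0.0015],"roll": 0}

```text
time_s: 39.6
tcp_pos: [0.4369, 0.2323, 0.0432]
eef_rot: [-180.0, -0.0, 24.0]
contact_force: [0.2, -0.6, 0.2]
gripper_width: 0.0696
```

apply_moves:
  commands:
    - {"grip": 0,"slide": [0,0,-0.005],"roll": 0}
    - {"grip": 0,"slide": [0,0,-0.04],"roll": 0}
    - {"grip": 0,"slide": [0,0,-0.1],"roll": 0}
    - {"grip": 0,"slide": [0,0.0,-0.16],"roll": 0}
    - {"grip": 0,"slide": [0,0,-0.22],"roll": 0}

```text
time_s: 40.22
tcp_pos: [0.4365, 0.2319, 0.2657]
eef_rot: [-180.0, -0.0, 24.0]
contact_force: [0.9, 0.4, -0.6]
gripper_width: 0.0876
```

```bash
python3 -c "
from h import *
plan(546,64,300,0)
im,d=boards('pics/t25.png')
P,uv=cloud(d,'top')
k=(P[:,2]>.18)&(P[:,2]<.225)&(P[:,0]>.45)&(P[:,0]<.68)&(P[:,1]>-.05)&(P[:,1]<.17)
Q=P[k]*1000; Q=Q[np.argsort(Q[:,1])]; print(len(Q)); 
b=Q[(Q[:,1]>40)&(Q[:,1]<85)]; print(b[b[:,0]<575].round(0).tolist())
print(Q[(abs(Q[:,1]-30)<8)|(abs(Q[:,1]-98)<8)].round(0).tolist()[:60])
"
```

```text
t 40.23 at [436.5 231.9 265.7] rot [-180.   -0.   24.] F [ 0.9  0.4 -0.6] w 87.6
slide [0.0317, 0.1979, -0.0343] roll 24.0
0.66 [461.8 244.1] 139.8 58.7 23.6 326 48.1 [421.2 230.5] rack [-171.   385.5]
388
[[545.0, 41.0, 206.0], [551.0, 41.0, 201.0], [549.0, 42.0, 201.0], [544.0, 42.0, 199.0], [549.0, 44.0, 201.0], [546.0, 44.0, 201.0], [552.0, 44.0, 200.0], [544.0, 45.0, 195.0], [551.0, 47.0, 201.0], [543.0, 47.0, 201.0], [546.0, 47.0, 200.0], [549.0, 47.0, 199.0], [543.0, 49.0, 202.0], [552.0, 50.0, 201.0], [546.0, 50.0, 200.0], [549.0, 50.0, 198.0], [549.0, 52.0, 202.0], [546.0, 52.0, 201.0], [544.0, 52.0, 201.0], [552.0, 52.0, 200.0], [549.0, 55.0, 201.0], [544.0, 55.0, 200.0], [552.0, 55.0, 198.0], [547.0, 55.0, 198.0], [548.0, 57.0, 206.0], [546.0, 57.0, 204.0], [552.0, 57.0, 201.0], [544.0, 58.0, 200.0], [546.0, 60.0, 205.0], [549.0, 60.0, 203.0], [551.0, 60.0, 203.0], [544.0, 60.0, 198.0], [548.0, 62.0, 207.0], [546.0, 63.0, 204.0], [543.0, 63.0, 202.0], [552.0, 63.0, 199.0], [551.0, 65.0, 205.0], [546.0, 65.0, 201.0], [549.0, 66.0, 200.0], [544.0, 66.0, 199.0], [549.0, 68.0,
[... 1179 characters left out ...]
6.0, 28.0, 203.0], [613.0, 28.0, 202.0], [548.0, 28.0, 203.0], [592.0, 28.0, 202.0], [627.0, 28.0, 201.0], [624.0, 28.0, 201.0], [600.0, 28.0, 201.0], [616.0, 28.0, 201.0], [538.0, 28.0, 202.0], [603.0, 28.0, 201.0], [638.0, 28.0, 200.0], [551.0, 28.0, 202.0], [608.0, 28.0, 200.0], [595.0, 28.0, 200.0], [584.0, 28.0, 200.0], [587.0, 28.0, 199.0], [576.0, 28.0, 199.0], [568.0, 28.0, 199.0], [573.0, 28.0, 199.0], [543.0, 28.0, 199.0], [598.0, 28.0, 197.0], [579.0, 28.0, 197.0], [563.0, 28.0, 197.0], [590.0, 28.0, 197.0], [637.0, 28.0, 196.0], [555.0, 28.0, 196.0], [582.0, 28.0, 195.0], [541.0, 29.0, 196.0], [572.0, 29.0, 192.0], [558.0, 29.0, 192.0], [561.0, 29.0, 191.0], [566.0, 29.0, 191.0]]
```

View pics/t25.png

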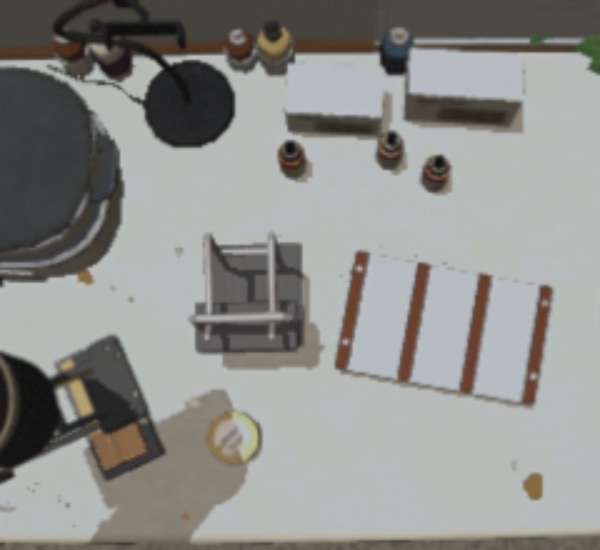

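apply_moves:
  commands:
    - {"grip": 0,"slide": [0.006,0.04,-0.03],"roll": 10}
    - {"grip": 0,"slide": [0.012,0.08,-0.035],"roll": 20}
    - {"grip": 0,"slide": [0.018,0.12,-0.035],"roll": 31}
    - {"grip": 0,"slide": [0.025,0.16,-0.035],"roll": 42}
    - {"grip": 0,"slide": [0.0317,0.198,-0.035],"roll": 53}

```text
time_s: 40.95
tcp_pos: [0.5468, 0.063, 0.2985]
eef_rot: [-180.0, -0.0, -28.6]
contact_force: [0.4, -0.6, 0.9]
gripper_width: 0.0877
```

apply_moves:
  commands:
    - {"grip": 0,"slide": [0,0,0],"roll": 10.6}
    - {"grip": 0,"slide": [0,0,0],"roll": 21.2}
    - {"grip": 0,"slide": [0,0,0],"roll": 31.8}
    - {"grip": 0,"slide": [0,0,0],"roll": 42.4}
    - {"grip": 0,"slide": [0,0,0],"roll": 53}

```text
time_s: 41.58
tcp_pos: [0.5462, 0.0642, 0.2983]
eef_rot: [-180.0, 0.0, -81.6]
contact_force: [-0.2, -0.3, 0.5]
gripper_width: 0.0875
```

```bash
python3 -c "
from h import *
boards('pics/t26.png');slab();plan(547.8,64,250,-90)
P,_=cloud(capture('top')[1],'top',cut_out('liner_0','top')[0]['mask']);print(np.percentile(P[:,2],[2,25,50,75,98]))
"
```

```text
0.59 [460.8 245.6] 139.9 63.0 23.0 883 48.0 [460.  243.1] rack [-172.3  386.8]
top 0.78 [461.4 242.7] 157.5 83.7 24.4 318 23.3 [449.  213.8]
side 0.76 [458.  205.7] 171.8 74.0 -1.2 173 21.1 [448.1 205.4]
side 0.74 [0. 0.] 0.0 0.0 0.0 0 nan [nan nan]
t 41.88 at [546.3  64.3 298.2] rot [-180.    0.  -81.] F [-0.1 -0.1 -0.1] w 87.7
slide [0.0005, -0.0015, 0.0482] roll 9.0
[0.03373241 0.04636972 0.04804398 0.0496962  0.0532811 ]
  return _methods._mean(a, axis=axis, dtype=dtype,
  ret = ret.dtype.type(ret / rcount)
  ret = um.true_divide(
```

View pics/t26.png

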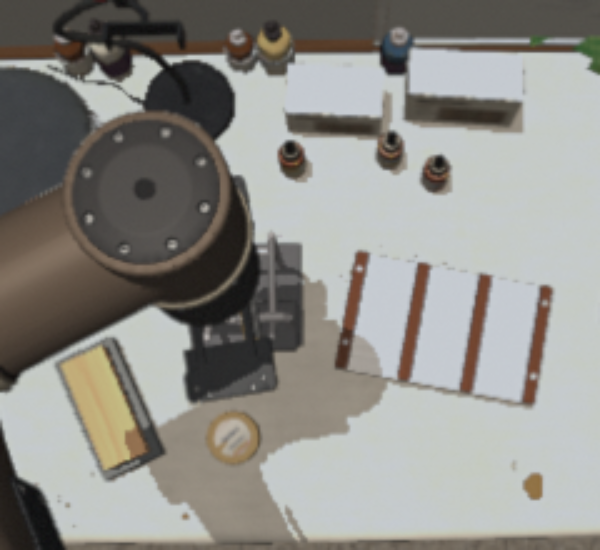

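apply_moves:
  commands:
    - {"grip": 0,"slide": [0.0005,-0.0015,0.01],"roll": 9}
    - {"grip": 0,"slide": [0.0005,-0.0015,0.04],"roll": 9}
    - {"grip": 0,"slide": [0.0005,-0.0015,0.07],"roll": 9}
    - {"grip": 0,"slide": [0.0005,-0.0015,0.09],"roll": 9}
    - {"grip": 0,"slide": [0.0005,-0.0015,0.105],"roll": 9}

```text
time_s: 42.6
tcp_pos: [0.5477, 0.064, 0.1921]
eef_rot: [180.0, -0.0, -90.2]
contact_force: [-0.1, 0.5, 0.2]
gripper_width: 0.0874
```

```bash
python3 -c "
from h import *
capture('top');capture('side');plan(547.8,64,179,-90)
im,d=capture('side'); cv2.imwrite('pics/s27.png',cv2.resize(im[80:280,180:340],None,fx=3,fy=3)[:,:,::-1])"
```

```text
t 42.7 at [547.1  63.8 191.5] rot [ 1.799e+02 -1.000e-01 -9.020e+01] F [ 0.  -0.  -0.7] w 88.1
slide [-0.0002, -0.0007, 0.0125] roll -0.2
```

View pics/s27.png

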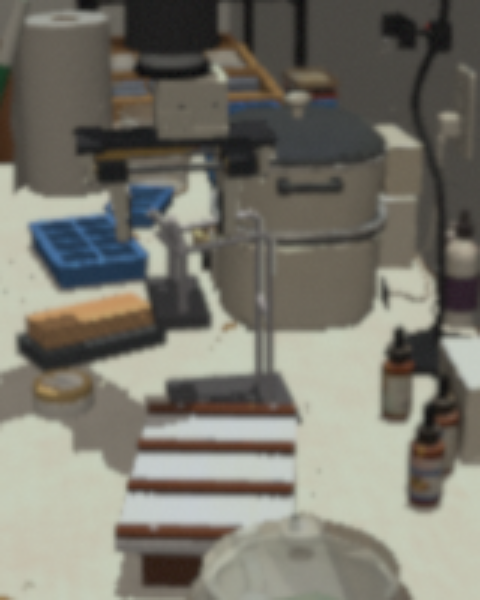

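apply_moves:
  commands:
    - {"grip": 0,"slide": [0,-0.0007,0.007],"roll": 0}
    - {"grip": 0,"slide": [0,-0.0007,0.0125],"roll": 0}
    - {"grip": 0,"slide": [0,-0.0007,0.0125],"roll": 0}
    - {"grip": 0.3,"slide": [0,-0.0007,0.0125],"roll": 0}
    - {"grip": 0.6,"slide": [0,-0.0007,0.0125],"roll": 0}
  grip_force: 40

```text
time_s: 43.38
tcp_pos: [0.5487, 0.0641, 0.1808]
eef_rot: [-180.0, 0.0, -90.2]
contact_force: [0.2, 0.7, 1.0]
gripper_width: 0.073
```

apply_moves:
  commands:
    - {"grip": 1,"slide": [0,0,0],"roll": 0}
    - {"grip": 1,"slide": [0,0,0],"roll": 0}
    - {"grip": 1,"slide": [0,0,0],"roll": 0}
    - {"grip": 1,"slide": [0,0,0],"roll": 0}
    - {"grip": 1,"slide": [0,0,0],"roll": 0}

```text
time_s: 44.0
tcp_pos: [0.5486, 0.064, 0.1805]
eef_rot: [180.0, -0.0, -90.2]
contact_force: [0.2, -0.6, -0.1]
gripper_width: 0.0228
```

apply_moves:
  commands:
    - {"grip": 1,"slide": [0,0,0],"roll": 0}
    - {"grip": 1,"slide": [0,0,0],"roll": 0}
    - {"grip": 1,"slide": [0,0,-0.005],"roll": 0}

```text
time_s: 44.38
tcp_pos: [0.5476, 0.0638, 0.1846]
eef_rot: [179.9, -0.0, -90.2]
contact_force: [0.6, -0.3, -5.3]
gripper_width: 0.0086
```

apply_moves:
  commands:
    - {"grip": 1,"slide": [0,0,-0.01],"roll": 0}
    - {"grip": 1,"slide": [0,0,-0.02],"roll": 0}
    - {"grip": 1,"slide": [0,0,-0.03],"roll": 0}
    - {"grip": 1,"slide": [0,0,-0.036],"roll": 0}
    - {"grip": 1,"slide": [0,0,-0.036],"roll": 0}

```text
time_s: 45.0
tcp_pos: [0.5488, 0.0641, 0.2222]
eef_rot: [-179.9, 0.0, -90.2]
contact_force: [0.0, -0.2, -4.7]
gripper_width: 0.0086
```

```bash
python3 -c "
from h import *
plan(461.4,243,179,-156)
im,d=capture('side'); cv2.imwrite('pics/s28.png',cv2.resize(im[80:280,180:340],None,fx=3,fy=3)[:,:,::-1])
slab();boards()" 2>/dev/null
```

```text
t 45.0 at [548.8  64.1 222.2] rot [-179.9    0.   -90.2] F [ 0.  -0.2 -4.7] w 8.6
slide [-0.1785, 0.0881, 0.0432] roll 65.8
top 0.94 [451.  207.5] 156.9 74.5 -5.9 291 23.5 [439.7 211. ]
0.7 [456.1 244.5] 129.3 64.7 24.1 833 48.1 [457.1 240.9] rack [-176.7  384.7]
0.2 [ 553.3 -167.2] 240.5 146.6 78.3 3737 51.2 [ 551.9 -167.4] rack [1.3 1. ]
```

View pics/s28.png

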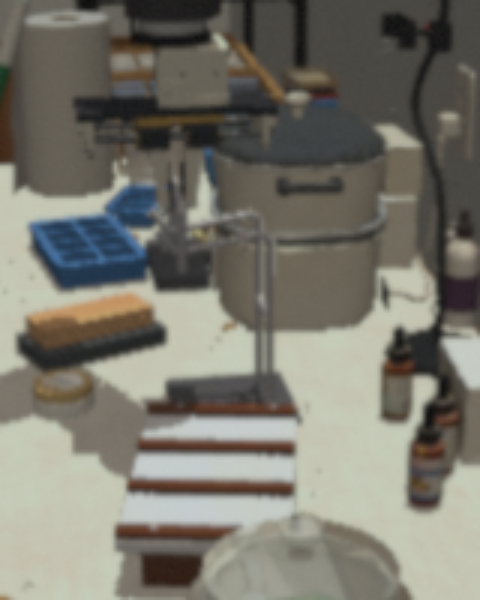

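apply_moves:
  commands:
    - {"grip": 1,"slide": [0,0.015,0],"roll": 0}
    - {"grip": 1,"slide": [0,0.035,0],"roll": 0}
    - {"grip": 1,"slide": [0,0.06,0],"roll": 0}
    - {"grip": 1,"slide": [0,0.085,0],"roll": 0}
    - {"grip": 1,"slide": [0,0.1,0],"roll": 0}

```text
time_s: 45.98
tcp_pos: [0.4469, 0.0641, 0.2217]
eef_rot: [180.0, 0.0, -90.2]
contact_force: [0.7, 0.8, -4.6]
gripper_width: 0.0088
```

apply_moves:
  commands:
    - {"grip": 1,"slide": [-0.02,0,0],"roll": 8}
    - {"grip": 1,"slide": [-0.05,0,0],"roll": 16}
    - {"grip": 1,"slide": [-0.08,0,0],"roll": 24}
    - {"grip": 1,"slide": [-0.11,0,0],"roll": 32}
    - {"grip": 1,"slide": [-0.135,0,0],"roll": 40}

```text
time_s: 46.6
tcp_pos: [0.4489, 0.2006, 0.2217]
eef_rot: [-180.0, 0.0, -130.5]
contact_force: [0.2, -1.0, -4.8]
gripper_width: 0.0088
```

```bash
python3 -c "
from h import *
plan(461.4,243,220,-156)"
```

```text
t 46.6 at [448.9 200.6 221.7] rot [-180.     0.  -130.5] F [ 0.2 -1.  -4.8] w 8.8
slide [-0.0404, 0.018, 0.0017] roll 25.5
```

apply_moves:
  commands:
    - {"grip": 1,"slide": [-0.01,0.005,0],"roll": 8}
    - {"grip": 1,"slide": [-0.02,0.009,0],"roll": 16}
    - {"grip": 1,"slide": [-0.03,0.014,0],"roll": 22}
    - {"grip": 1,"slide": [-0.04,0.018,0],"roll": 25.5}
    - {"grip": 1,"slide": [-0.04,0.018,0],"roll": 25.5}

```text
time_s: 47.22
tcp_pos: [0.4612, 0.242, 0.2214]
eef_rot: [-180.0, -0.0, -155.7]
contact_force: [-0.5, -0.4, -5.4]
gripper_width: 0.0089
```

```bash
python3 -c "
from h import *
slab();boards('pics/t29.png');plan(461.4,243,150,-156)
for cam in ['top','side']:
  im,d=capture(cam)
  for o in cut_out('weight',cam)[:1]: print(o['score'],*rect(cam,d,o['mask'],.13,.19))
  cv2.imwrite('pics/%s29.png'%cam,cv2.resize(im[80:290,110:340],None,fx=2.6,fy=2.6)[:,:,::-1])" 2>/dev/null
```

```text
top 0.71 [425.8 226.3] 83.5 79.5 -65.8 210 23.6 [415.4 199.7]
top 0.4 [598.6  61.6] 122.8 111.4 -0.6 49 16.0 [609.7  68.2]
side 0.69 [460.5 208.2] 175.5 75.4 0.1 193 21.6 [451.6 208. ]
0.66 [432.9 230. ] 74.4 54.7 22.8 229 48.6 [421.2 217.4] rack [-196.5  365.9]
0.48 [425.9 225.6] 82.2 79.1 -65.2 222 24.0 [415.4 199.4] rack [-202.5  360.1]
t 47.52 at [461.  241.2 221.7] rot [ 180.     0.  -155.7] F [-1.  -0.5 -5.5] w 8.6
slide [-0.0011, 0.0015, 0.0717] roll 0.3
0.37 [431.  203.2] 49.5 20.3 -8.4 13 161.0 [421.4 200.6]
0.76 [456.  237.3] 114.9 64.4 25.2 366 171.1 [456.8 223. ]
```

View pics/t29.png

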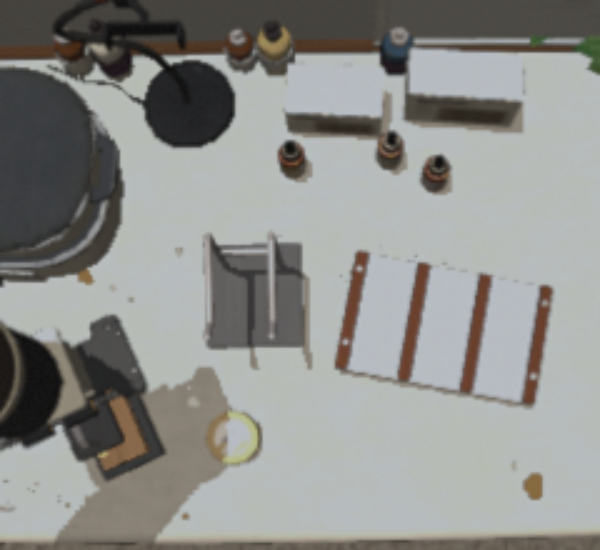

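View pics/side29.png

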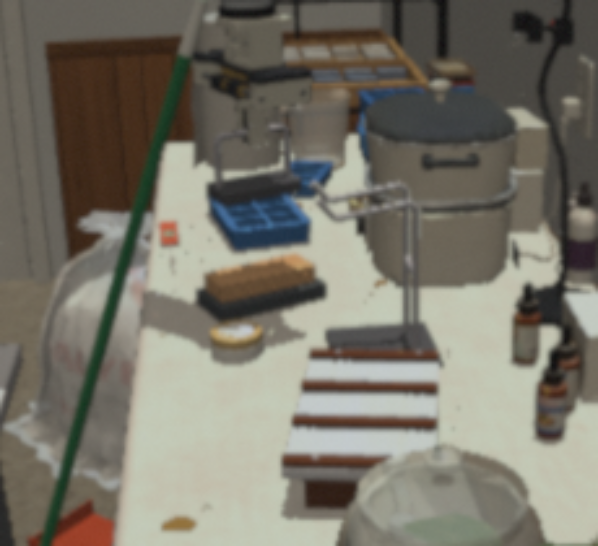

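apply_moves:
  commands:
    - {"grip": 1,"slide": [-0.001,0.001,0.02],"roll": 0}
    - {"grip": 1,"slide": [-0.001,0.001,0.045],"roll": 0}
    - {"grip": 1,"slide": [-0.001,0.001,0.07],"roll": 0}
    - {"grip": 1,"slide": [-0.001,0.001,0.085],"roll": 0}
    - {"grip": 1,"slide": [-0.001,0.001,0.095],"roll": 0}

```text
time_s: 48.35
tcp_pos: [0.4618, 0.2429, 0.1261]
eef_rot: [-180.0, -0.0, -155.7]
contact_force: [1.0, 0.5, -4.6]
gripper_width: 0.0085
```

```bash
python3 -c "
from h import *
im,d=boards('pics/t30.png');im,d=capture('side');
cv2.imwrite('pics/s30.png',cv2.resize(im[130:230,170:270],None,fx=5,fy=5)[:,:,::-1])
plan(461.4,243,118,-156)"
```

```text
0.68 [404.2 217.2] 55.9 13.7 -63.7 84 48.1 [404.9 212.6] rack [-222.   347.6]
t 48.5 at [461.8 242.9 126.6] rot [-180.    -0.  -155.7] F [-0.2 -0.6 -5.1] w 8.7
slide [0.0003, 0.0003, 0.0086] roll 0.3
```

View pics/s30.png

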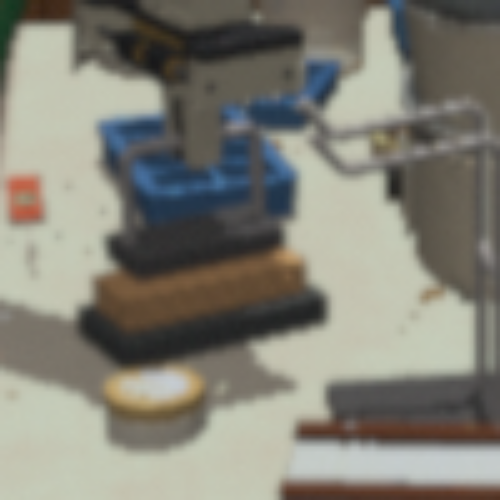

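Weight hangs centred and aligned over the pile, about 10 mm above. Lowering gently.

apply_moves:
  commands:
    - {"grip": 1,"slide": [0,0,0.003],"roll": 0}
    - {"grip": 1,"slide": [0,0,0.006],"roll": 0}
    - {"grip": 1,"slide": [0,0,0.008],"roll": 0}
    - {"grip": 1,"slide": [0,0,0.009],"roll": 0}
    - {"grip": 1,"slide": [0,0,0.009],"roll": 0}

```text
time_s: 49.12
tcp_pos: [0.4617, 0.2429, 0.1175]
eef_rot: [-180.0, -0.0, -155.7]
contact_force: [-0.4, 0.5, -5.3]
gripper_width: 0.0089
```

apply_moves:
  commands:
    - {"grip": 1,"slide": [0,0,0.001],"roll": 0}
    - {"grip": 1,"slide": [0,0,0.001],"roll": 0}
    - {"grip": 1,"slide": [0,0,0.002],"roll": 0}
    - {"grip": 1,"slide": [0,0,0.002],"roll": 0}

```text
time_s: 49.62
tcp_pos: [0.4618, 0.2434, 0.1167]
eef_rot: [180.0, 0.1, -155.7]
contact_force: [-6.6, 0.2, 7.4]
gripper_width: 0.0089
```

apply_moves:
  commands:
    - {"grip": 1,"slide": [0,0,-0.0007],"roll": 0}
    - {"grip": 1,"slide": [0,0,-0.0007],"roll": 0}
    - {"grip": 0.7,"slide": [0,0,-0.0007],"roll": 0}
    - {"grip": 0.3,"slide": [0,0,-0.0007],"roll": 0}
    - {"grip": 0,"slide": [0,0,-0.0007],"roll": 0}

```text
time_s: 50.25
tcp_pos: [0.4618, 0.2428, 0.1162]
eef_rot: [-180.0, 0.0, -155.7]
contact_force: [-0.2, -0.0, -0.5]
gripper_width: 0.0331
```

apply_moves:
  commands:
    - {"grip": 0,"slide": [0,0,0],"roll": 0}
    - {"grip": 0,"slide": [0,0,0],"roll": 0}
    - {"grip": 0,"slide": [0,0,0],"roll": 0}

```text
time_s: 50.62
tcp_pos: [0.4617, 0.2429, 0.1162]
eef_rot: [-180.0, 0.0, -155.7]
contact_force: [-0.4, 0.4, 0.5]
gripper_width: 0.063
```

```bash
python3 -c "
from h import *
im,d=capture('side');
cv2.imwrite('pics/s31.png',cv2.resize(im[130:230,170:270],None,fx=5,fy=5)[:,:,::-1])
plan(461.4,243,118,-156)"
```

```text
t 50.67 at [461.7 242.9 116.2] rot [-180.    -0.  -155.7] F [ 0.2 -0.1 -0.5] w 67.1
slide [0.0002, 0.0002, -0.0018] roll 0.3
```

View pics/s31.png

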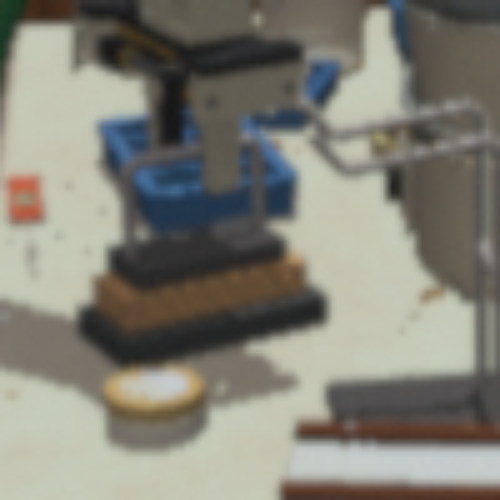

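Released and standing. Lift straight up, then move well clear so the top camera can check.

apply_moves:
  commands:
    - {"grip": 0,"slide": [0,0,-0.01],"roll": 0}
    - {"grip": 0,"slide": [0,0,-0.04],"roll": 0}
    - {"grip": 0,"slide": [0,0,-0.09],"roll": 0}
    - {"grip": 0,"slide": [0,0,-0.14],"roll": 0}
    - {"grip": 0,"slide": [0,0,-0.18],"roll": 0}

```text
time_s: 51.3
tcp_pos: [0.4619, 0.2429, 0.2994]
eef_rot: [180.0, 0.1, -155.7]
contact_force: [0.6, 0.3, -1.1]
gripper_width: 0.0876
```

apply_moves:
  commands:
    - {"grip": 0,"slide": [0.02,-0.05,0],"roll": 0}
    - {"grip": 0,"slide": [0.04,-0.1,0],"roll": 0}
    - {"grip": 0,"slide": [0.07,-0.15,0],"roll": 0}
    - {"grip": 0,"slide": [0.09,-0.2,0],"roll": 0}
    - {"grip": 0,"slide": [0.11,-0.25,0],"roll": 0}

```text
time_s: 51.92
tcp_pos: [0.4639, -0.0319, 0.2975]
eef_rot: [-180.0, 0.1, -155.7]
contact_force: [0.6, -0.2, -0.2]
gripper_width: 0.0874
```

```bash
python3 -c "
from h import *
plan(461.4,243,118,-156)
im,d=boards('pics/t32.png');slab()
im,d=capture('top')
for o in cut_out('weight','top')[:1]: 
  print('w',*rect('top',d,o['mask'],.06,.078)); print('bar',*rect('top',d,o['mask'],.12,.15))
for n in ['salve_pot','soap_bar_3','essence_0']: 
  capture('top'); print(n,[np.round(world(b['position'],'top'),3) for b in boxes_of(n,'top')])
" 2>/dev/null
```

```text
t 51.92 at [463.9 -31.9 297.5] rot [-1.800e+02  1.000e-01 -1.557e+02] F [ 0.6 -0.2 -0.2] w 87.4
slide [-0.1109, 0.2516, 0.1795] roll 0.3
side 0.63 [441.1 218.2] 181.9 116.2 41.0 212 21.8 [451.5 206.3]
salve_pot []
soap_bar_3 [array([ 0.399, -0.412,  0.024])]
essence_0 [array([0.765, 0.014, 0.061])]
```

View pics/t32.png

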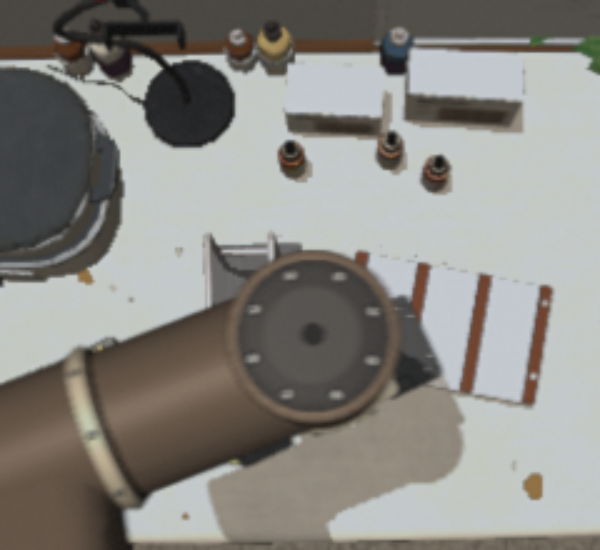

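Arm covers the pile; move it further right.

apply_moves:
  commands:
    - {"grip": 0,"slide": [0.0,-0.05,0],"roll": 0}
    - {"grip": 0,"slide": [0.0,-0.1,0],"roll": 0}
    - {"grip": 0,"slide": [0.02,-0.15,0],"roll": 0}
    - {"grip": 0,"slide": [0.04,-0.2,0],"roll": 0}
    - {"grip": 0,"slide": [0.06,-0.25,0],"roll": 0}

```text
time_s: 53.25
tcp_pos: [0.5124, -0.2844, 0.2961]
eef_rot: [180.0, -0.0, -155.7]
contact_force: [1.5, 0.3, 1.0]
gripper_width: 0.0877
```

```bash
python3 -c "
from h import *
plan(461.4,243,118,-156)
im,d=boards('pics/t33.png');slab()
im,d=capture('top')
for o in cut_out('weight','top')[:1]: 
  print('w',*rect('top',d,o['mask'],.06,.078)); print('bar',*rect('top',d,o['mask'],.12,.15))
capture('top'); print([np.round(world(b['position'],'top'),3) for b in boxes_of('salve_pot','top')])
" 2>/dev/null
```

```text
t 53.25 at [ 512.4 -284.4  296.1] rot [ 180.    -0.  -155.7] F [1.5 0.3 1. ] w 87.7
slide [-0.1706, 0.5016, 0.1781] roll 0.3
0.61 [462.2 232.3] 136.2 49.8 14.3 68 48.3 [403.4 217.2] rack [-168.2  374. ]
top 0.59 [462.2 240.5] 158.7 80.9 23.2 296 24.1 [445.9 212.4]
side 0.77 [461.6 235.4] 163.5 79.0 21.5 214 21.9 [454.9 208.7]
w [460.4 244.2] 116.1 59.1 24.7 591 68.1 [459.1 239. ]
bar [460.2 244.7] 107.7 10.8 24.6 145 136.8 [458.4 243.1]
[array([0.424, 0.087, 0.031])]
```

View pics/t33.png

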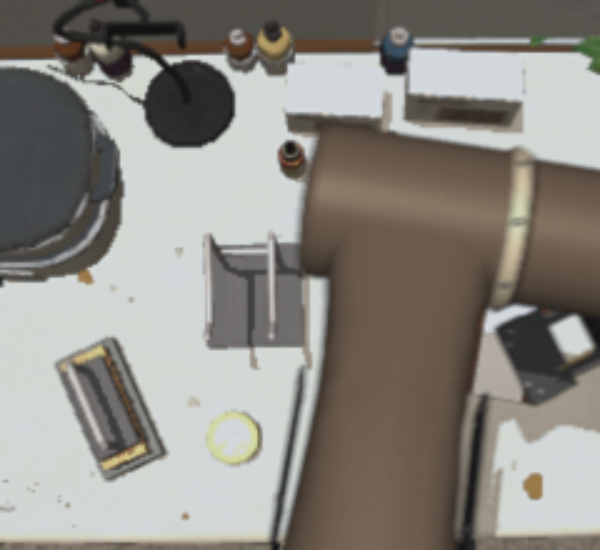

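apply_moves:
  commands:
    - {"grip": 0,"slide": [0,0,0],"roll": 0}
    - {"grip": 0,"slide": [0,0,0],"roll": 0}
    - {"grip": 0,"slide": [0,0,0],"roll": 0}

```text
time_s: 54.12
tcp_pos: [0.5124, -0.2826, 0.2963]
eef_rot: [-180.0, 0.0, -155.7]
contact_force: [0.4, 0.3, -0.7]
gripper_width: 0.0875
```

```bash
python3 -c "
from h import *
print(close_job(), get_state()['time_s'])"
```

```text
the job is handed in; nothing more can be done
the job is handed in; nothing more can be done
```

I found three boards. I pushed each one from behind over the rack's front edge, pinched it by its sides, and stacked all three lengthwise on the slab. Then I lifted the weight off its hooks and set it on the pile. I handed the job in just after 54 s; no verdict was reported.

**Final checks with the arm clear:**
- **Slab:** centre at about (462, 241) mm, yaw about 23–24°. I saw no sign that it was knocked aside.
- **Boards:** while each was still on top, its centre was within about 4 mm of the slab's centre and its long axis within about 3° of the slab's. The top board's surface read 48 mm, which matches three boards flat on the slab.
- **Weight:** centre at (460, 244) mm, about 4 mm from the slab's centre, yaw 24.7°. Its block top at 68 mm and bar top at about 137 mm fit a weight standing flat on the pile and released.
- **Pot, soap bar and bottle:** all within about 5 mm of their starting readings.

**What went wrong or disagreed:**
- My first push rode over the top of the first board, so I backed off, lowered the fingers and repeated it.
- The side camera put the slab's centre about 5 mm away from the top camera's reading because its view was partly blocked. I went by the top camera.
- With the weight on, the top camera's board outline was unreliable (it read 14° yaw), because only the board ends showed. In the last picture the visible ends still line up with the slab.

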